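# Set up the plate dryer and hang the plate carriers over it

## Robot

A 6-joint arm with a two-finger parallel gripper is mounted at the origin on the work surface. World frame = base frame: x ahead of the robot, y to its left, z up, the work surface at z = 0. Lengths are in m, angles in rad, forces in N, time in s.
With the tool pointing down it reaches from about 0.375 to 0.975 m from the base axis. Payload 3.8 kg.
Tool frame: the origin (TCP) lies at the very end of the fingers, on their centre line; the grasp point (between the pads) lies 19 mm behind it (ctrl.hold_point_z is the distance from the TCP to the grasp point, in m); z points along the fingers, y is the line along which they close (so a half turn about z gives the same grasp; the last joint's range is limited). The gripper opens to 85 mm and grips with 20 to 120 N. Pads are 22 mm wide; open, the fingers measure 114 mm over their backs; the gripper's body (76 mm by 85 mm) begins 54 mm behind the grasp point. The pads swing forward as they close: fully open they stand 13 mm farther back than shut.
Start: joints at [1.138, 0.264, 1.604, -0, 1.274, -0.037], TCP at [0.26, 0.623, 0.202] pointing down, gripper open.
Joint ranges: [-2.63, 2.63], [-0.94, 2.18], [0.31, 2.57], [-1.31, 4.45], [0, 2.66], [-2.55, 2.55]. Speed limits (rad/s): [2.57, 2.57, 3.14, 3.14, 3.14, 3.14].

## Interface

Orientations are given as a unit quaternion [w, x, y, z].
In Python, from cell import ctrl, eyes, job, search_frame, masks_of gives the robot as it stands.
- The arm moves only by the shell command python3 -m pendant 'ROWS' [FORCE]. ROWS is JSON, a list of rows, each a list of 7 numbers: the shift along the world's x, y, z in cm, then the turn, a rotation vector about the world's x, y, z in rad, then the gripper's target within -1 to 1 (fully open at 1, half-way at 0, shut at -1). In form: [[dx, dy, dz, ax, ay, az, fingers], ...]. A call has exactly 10 rows; each row is the pose to reach, as a shift and turn from the pose commanded when the call began; what a row does not reach only later rows make up. A row lasts 1/10 s, in which the tool goes at most 50 mm and 8.59 degrees, less where a joint would pass 70% of its speed; a pose out of reach is approached as far as the arm can. A call with a gripper value outside its range is refused whole. The fingers move at their own pace and stop on an object; FORCE is the grip in N (left out, the last holds). Time passes only in rows, so rows that repeat a pose let the fingers close, or fill a call up. It gives the time, the measured TCP pose, the force, the opening and the grip force at its end, in the units of the state.
- ctrl.get_state(): the state, without advancing time (a new reading comes with each control period).
- eyes.read_camera(name): name is "side" or "top"; returns (picture, depth): 400x640x3 uint8, blue, green, red; 400x640 float32, m along the optical axis (not along the pixel's ray), 0 where there is no reading.
- eyes.camera_model(name): a dict with "fov_y" (degrees; the focal length in pixels is half the picture's height over the tangent of half this angle, whatever the lens; pixels are square), "cx", "cy" (the principal point, pixels), "R" (3x3) and "t" (3): a world point X has camera coordinates R X + t. Camera axes: x right, y down, z forward; pixel columns grow to the right and rows downward; lengths in m; the calibration is good to about 2 mm. A picture is of the moment at which its call begins. camera_model takes no time and is no camera call.
- job.hand_in(): hands the job in; it is judged then, once.
Trained networks look in the newest picture that a camera, given by its name, has taken for a name from the list of things; names that differ only in an ending like _2 or _b are one class to them, and where a whole thing is asked for, a point or a joint stands for the part that bears it (a point fixed in the world has none). Each returns a list of dicts, best first, with "conf" (0 to 1); they miss things now and then, are a little off and sometimes report something else, mostly with a low value. They report only what shows in the picture. A call takes as long as a camera call. They do not tell look-alikes from the thing itself.
- search_frame(camera, name): "bbox" ([left, top, right, bottom] in pixels, round what is visible of it).
- masks_of(camera, name): "mask" (400x640 bool, what is visible of it) and "bbox" ([left, top, right, bottom] in pixels, round what is visible of it).
The state is a dict: "time_s": time; "joint_pos": joint angles; "joint_vel": joint speeds; "joint_torque": joint torques, N m; "tcp_pos": TCP position; "orientation": TCP orientation; "force": force on the tool from outside, world axes, zero at the start; "torque": the same for the moment, N m; "gripper_width": finger opening in m; "gripper_force": force on a finger pad.
Only numpy, scipy, OpenCV 4.12 (cv2) and the standard library are available. Lean on these libraries where they do the work, as an engineer would, in place of code of your own. Each camera call takes 0.05 s, during which the arm holds its last target. There are 200 camera calls.

## Task

First walk the heavy grey dryer forward into its bay with short alternating pushes on its two yellow rear corner pads, until its whole front is against the red stop bar, never pressing on the glass gauge between the pads and never letting the dryer swing more than about 20 degrees out of line with the bay. Then hook every plate carrier that is there onto the bare steel half of the rail and slide it along, staying hooked, onto the blue half, until all hang freely there; never hook or lift one off over the blue half. Last of all, throw the red lever of the control block fully over, away from the robot, to start the dryer, and leave the book, the jar and the brush where they are.

Things in the scene. Friction and masses are not known exactly. Their poses are not given: they have to be found in the camera images.
- dryer: heavy grey steel case (about 1.7 kg, slides on the table at 8 to 15 N), 130 x 200 x 70 mm (x, y, z), flat bottom, black vent slots on top; origin at the centre of its underside, x forward (towards the stop bar), y left. At the start roughly in line with the bay, its front 100 to 130 mm short of the stop bar
- pad_left (a point): middle of the rear face of the left (+y) yellow corner pad, 36 mm wide, 50 mm high, standing 8 mm proud of the dryer's rear face; 73 mm behind and 80 mm left of the dryer's origin, 35 mm up. Push here
- pad_right (a point): the same for the right (-y) pad, 80 mm right of the dryer's origin
- front_left (a point): front left edge of the dryer: 65 mm ahead, 100 mm left of its origin, 20 mm up
- front_right (a point): front right edge of the dryer: 65 mm ahead, 100 mm right of its origin, 20 mm up
- gauge: fragile green glass gauge, 100 mm wide, 45 mm high, in the middle of the dryer's rear face and 4 mm proud of it (4 mm less than the pads); fixed to the dryer; origin at its middle, on the rear face
- bay: the dryer's bay, fixed: a red stop bar 240 mm long, 20 mm thick, 30 mm high, and two red lines painted on the table 230 mm apart. Origin at the middle of the bar's near face at table height; x is the forward direction (square to the bar), y along the bar to the left
- rail_mid (a point): middle of the fixed horizontal rail, on its axis, 235 mm above the table: round bar, 12 mm diameter, 520 mm long, along this point's y; the -y half is bare steel, the +y half blue, changing colour at this point. x points away from the robot. At both ends arms run to +x, then posts go down 80 mm beyond the rail. The blue half passes above the bay
- carrier1: plate carrier, red base and tab, 0.22 kg; 2 to 4 carriers are present, standing. Base 84 x 48 x 8 mm, origin under its centre, z up, x within 20 deg of the robot's x. Grip tab on top at x = y = 0: 14 mm thick (x), 26 mm wide (y), 141 to 172 mm high: lift it by this. Below it a hook open to +x and downwards. Glass plate on the base up to 66 mm. Hung, its x points as the rail's
- carrier2: plate carrier, green base and tab, 0.22 kg; 2 to 4 carriers are present, standing. Base 84 x 48 x 8 mm, origin under its centre, z up, x within 20 deg of the robot's x. Grip tab on top at x = y = 0: 14 mm thick (x), 26 mm wide (y), 141 to 172 mm high: lift it by this. Below it a hook open to +x and downwards. Glass plate on the base up to 66 mm. Hung, its x points as the rail's
- carrier3: plate carrier, yellow base and tab, 0.22 kg; 2 to 4 carriers are present, standing. Base 84 x 48 x 8 mm, origin under its centre, z up, x within 20 deg of the robot's x. Grip tab on top at x = y = 0: 14 mm thick (x), 26 mm wide (y), 141 to 172 mm high: lift it by this. Below it a hook open to +x and downwards. Glass plate on the base up to 66 mm. Hung, its x points as the rail's
- carrier4: plate carrier, orange base and tab, 0.22 kg; 2 to 4 carriers are present, standing. Base 84 x 48 x 8 mm, origin under its centre, z up, x within 20 deg of the robot's x. Grip tab on top at x = y = 0: 14 mm thick (x), 26 mm wide (y), 141 to 172 mm high: lift it by this. Below it a hook open to +x and downwards. Glass plate on the base up to 66 mm. Hung, its x points as the rail's
- carrier1_hook (a point): point of carrier1 where the rail's axis lies when hung: x = y = 0, 129 mm above its underside, in an upside-down V 24 mm wide (y). A strip joins V and base on the -x side (x = -30 mm, leaning in to -16 mm); a lip on the +x side (x = 16.5 mm) reaches down to 106 mm height, leaving 40 mm free above the plate for the rail to enter from +x
- carrier2_hook (a point): point of carrier2 where the rail's axis lies when hung: x = y = 0, 129 mm above its underside, in an upside-down V 24 mm wide (y). A strip joins V and base on the -x side (x = -30 mm, leaning in to -16 mm); a lip on the +x side (x = 16.5 mm) reaches down to 106 mm height, leaving 40 mm free above the plate for the rail to enter from +x
- carrier3_hook (a point): point of carrier3 where the rail's axis lies when hung: x = y = 0, 129 mm above its underside, in an upside-down V 24 mm wide (y). A strip joins V and base on the -x side (x = -30 mm, leaning in to -16 mm); a lip on the +x side (x = 16.5 mm) reaches down to 106 mm height, leaving 40 mm free above the plate for the rail to enter from +x
- carrier4_hook (a point): point of carrier4 where the rail's axis lies when hung: x = y = 0, 129 mm above its underside, in an upside-down V 24 mm wide (y). A strip joins V and base on the -x side (x = -30 mm, leaning in to -16 mm); a lip on the +x side (x = 16.5 mm) reaches down to 106 mm height, leaving 40 mm free above the plate for the rail to enter from +x
- lever (a joint): angle of the red control lever (rad): 0 leaning towards -x (the robot), 1.0 fully over towards +x; stays where it is left
- lever_tip (a point): centre of the red ball (26 mm across) at the lever's tip, 80 mm from its pivot, which lies 22 mm above the table in the middle of a fixed grey block 70 x 50 x 25 mm. At joint 0 the ball is 92 mm high; it travels 77 mm along the block's x (up to 0.2 rad from the robot's x), rising to 102 mm half-way, then sinking again; 1 to 2 N moves it
- book: bystander: closed red book 130 x 190 x 38 mm, origin under its centre
- jar: bystander: amber jar, 66 mm across, 100 mm high, origin under its centre
- brush: bystander: brush lying flat, origin under it
There are look-alikes about, which are no part of the job. What is shaped like the dryer but purple is not meant.

How it is judged:
By the outcome, as a careful person would: the job done as asked, in the order asked, and still so for the second after the job is handed in, with the robot touching nothing.
Of carrier1, carrier2, carrier3, carrier4 only 2 to 4 are there at a start; the rules pass over those that are not, and their reading is None.
At some moment in a run one of carrier1, carrier2, carrier3, carrier4 may be knocked a few centimetres aside while the robot is not near it.
Once in a run the grip may slacken for a moment while it holds something.
It also fails if it takes over 210 s, if anything falls off the work surface, if the arm or the gripper's body presses on something with over 40 N, if the wrist force passes 120 N, or if a joint passes its speed limit or range.

## Working session

There is one attempt and no reset: what is moved stays moved. The work goes in short steps, Python scripts to look and compute and a shell command to move; the robot and the scene stay as the last step left them, time stands still between calls to the robot, and variables do not carry over. Pictures are saved under pics/ and viewed, at most 14 in all, crops included, and the job is handed in when it is done.

```bash
ls; mkdir -p pics
cat > h.py <<'E'
import numpy as np, cv2
from cell import ctrl, eyes, job, search_frame, masks_of
def K(name):
    m=eyes.camera_model(name); f=200/np.tan(np.radians(m["fov_y"])/2)
    return f,m["cx"],m["cy"],np.array(m["R"]),np.array(m["t"])
def cloud(name,depth):
    f,cx,cy,R,t=K(name)
    v,u=np.mgrid[0:400,0:640]
    P=np.stack([(u-cx)/f*depth,(v-cy)/f*depth,depth],-1)
    W=(P-t)@R
    W[depth<=0]=np.nan
    return W
def proj(name,X):
    f,cx,cy,R,t=K(name); c=R@np.array(X)+t
    return c[0]/c[2]*f+cx, c[1]/c[2]*f+cy
def look(name):
    p,d=eyes.read_camera(name); return p,cloud(name,d)
E
python3 - <<'E'
from h import *
s=ctrl.get_state(); print(s["time_s"],s["tcp_pos"],s["orientation"],s["force"],s["gripper_width"],ctrl.hold_point_z)
for n in("top","side"):
    p,W=look(n); cv2.imwrite(f"pics/{n}0.png",p)
    m=K(n); print(n,m[0],m[1],m[2],(-m[3].T@m[4]).round(3))
    np.save(f"{n}0.npy",W)
E
```

```text
pics
0.0 [0.25990376 0.62210084 0.20098698] [-2.50023999e-04  1.96619690e-01  9.80479211e-01 -1.07340305e-03] [ 0.50019674 -0.62180321 -1.52759683] 0.08522564045609086 0.0187
top 487.2343367719349 319.6240800986151 205.04776211690648 [0.261 0.011 1.852]
side 455.1278000437236 316.5466820329733 199.1728858151203 [ 0.325 -1.294  1.103]
```

View pics/top0.png

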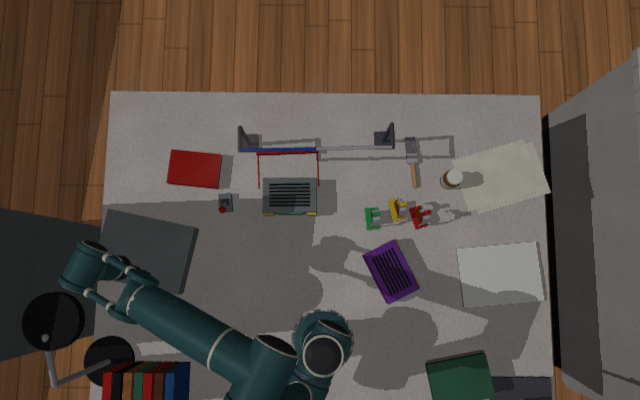

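View pics/side0.png

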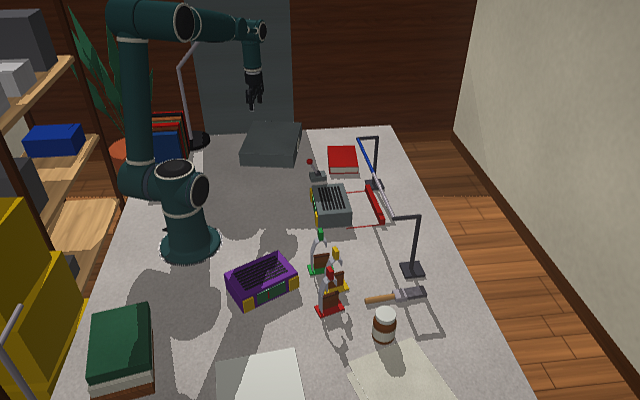

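Top view: the grey dryer is at (290,196) with yellow pads on its near edge, and the red bar is at (288,153). The rail runs from (240,150) blue to (393,147) steel. Carriers are green (372,217), yellow (398,210) and red (420,215), with no orange. The lever is at (224,207).

Look-alikes: the purple dryer (390,272) and the dark grey box (150,250) could be taken for the dryer, and the green book (460,378) for the book. I choose the grey vented case at (290,196).

```bash
cat > meas.py <<'E'
from h import *
def dryer(p,W):
    # top face points near z=0.07
    m=(abs(W[...,2]-0.07)<0.012)&(W[...,0]>0.4)&(W[...,0]<0.85)&(W[...,1]>0)&(W[...,1]<0.3)
    m=cv2.morphologyEx(m.astype(np.uint8),cv2.MORPH_OPEN,np.ones((5,5)))
    n,l,s,c=cv2.connectedComponentsWithStats(m); k=1+np.argmax(s[1:,4])
    pts=W[l==k][:,:2].astype(np.float32)
    (cx,cy),(w,h),a=cv2.minAreaRect(pts)
    if w>h: a-=90
    # a: angle of the w(short)-side
    return cx,cy,w,h,a,s[k,4]
E
python3 - <<'E'
from meas import *
p=cv2.imread("pics/top0.png");W=np.load("top0.npy")
print("dryer",np.round(dryer(p,W),4))
hsv=cv2.cvtColor(p,cv2.COLOR_BGR2HSV)
red=((hsv[...,0]<8)|(hsv[...,0]>172))&(hsv[...,1]>130)
# bar: red, z ~0.03
m=red&(abs(W[...,2]-0.03)<0.008)&(W[...,0]>0.5)&(W[...,1]<0.26)&(W[...,1]>-0.05)
print("bar",m.sum(),cv2.minAreaRect(W[m][:,:2].astype(np.float32)))
# lines on the table
m=red&(abs(W[...,2])<0.008)&(W[...,0]>0.5)&(W[...,1]<0.28)&(W[...,1]>-0.05)
for q in (W[...,1]>0.12,W[...,1]<0.12):
    P=W[m&q]; print("line",len(P),P.min(0).round(3),P.max(0).round(3), np.polyfit(P[:,0],P[:,1],1))
# rail
m=(abs(W[...,2]-0.238)<0.012)&(W[...,0]>0.5)&(abs(W[...,1]-0.1)<0.5)
P=W[m]; print("rail",len(P),P.min(0).round(3),P.max(0).round(3),np.polyfit(P[:,1],P[:,0],1),np.median(P[:,2]))
blue=(hsv[...,0]>100)&(hsv[...,0]<130)&(hsv[...,1]>150)
B=W[m&blue];print("blue",B.min(0),B.max(0))
for n in ("carrier1","carrier2","carrier3","carrier4","lever_tip","dryer","pad_left"):
    eyes
    for c in ("top","side"):
        print(n,c,[(np.round(r["bbox"],0),round(r["conf"],2)) for r in search_frame(c,n)[:3]])
E
```

```text
dryer [5.302e-01 1.264e-01 1.296e-01 1.979e-01 9.250e-01 1.733e+03]
bar 133 ((0.7011656165122986, 0.14289332926273346), (0.010868060402572155, 0.2339843064546585), 2.7030816078186035)
line 30 [ 0.569  0.248 -0.006] [0.692 0.255 0.008] [0.04477085 0.22486603]
line 32 [ 0.58   0.021 -0.007] [0.702 0.026 0.007] [ 0.05534455 -0.01227965]
rail 736 [ 0.649 -0.238  0.227] [0.756 0.295 0.249] [-0.03180981  0.67610384] 0.23909960043309464
blue [0.6554024  0.03117722 0.22763215] [0.66808957 0.28181813 0.24674252]
carrier1 top [(array([387., 201., 407., 219.]), 0.76), (array([412., 207., 431., 228.]), 0.62), (array([364., 210., 382., 227.]), 0.57)]
carrier1 side [(array([307., 230., 328., 276.]), 0.84), (array([324., 248., 347., 293.]), 0.76), (array([312., 266., 344., 317.]), 0.66)]
carrier2 top [(array([387., 201., 407., 219.]), 0.76), (array([412., 207., 431., 228.]), 0.62), (array([364., 210., 382., 227.]), 0.57)]
carrier2 side [(array([307., 230., 328., 276.]), 0.84), (array([324., 248., 347., 293.]), 0.76), (array([312., 266., 344., 317.]), 0.66)]
carrier3 top [(array([387., 201., 407., 2
[... 261 characters left out ...]
 201., 407., 219.]), 0.76), (array([412., 207., 431., 228.]), 0.62), (array([364., 210., 382., 227.]), 0.57)]
carrier4 side [(array([307., 230., 328., 276.]), 0.84), (array([324., 248., 347., 293.]), 0.76), (array([312., 266., 344., 317.]), 0.66)]
lever_tip top []
lever_tip side [(array([308., 160., 314., 166.]), 0.49)]
dryer top [(array([263., 175., 317., 215.]), 0.92), (array([363., 238., 420., 304.]), 0.84)]
dryer side [(array([312., 182., 351., 229.]), 0.97), (array([224., 254., 297., 315.]), 0.64)]
pad_left top [(array([360., 242., 420., 305.]), 0.92), (array([265., 177., 316., 218.]), 0.76)]
pad_left side [(array([309., 184., 354., 229.]), 0.9), (array([223., 250., 300., 317.]), 0.64)]
```

Run:
```python
from h import *
for n,b in (("top",(200,130,450,240)),("side",(290,140,440,350))):
    p=cv2.imread(f"pics/{n}0.png")[b[1]:b[3],b[0]:b[2]]
    k=min(790/p.shape[1],590/p.shape[0]); cv2.imwrite(f"pics/{n}0crop.png",cv2.resize(p,None,fx=k,fy=k,interpolation=cv2.INTER_CUBIC))
```

```text
(no output)
```

View pics/top0crop.png

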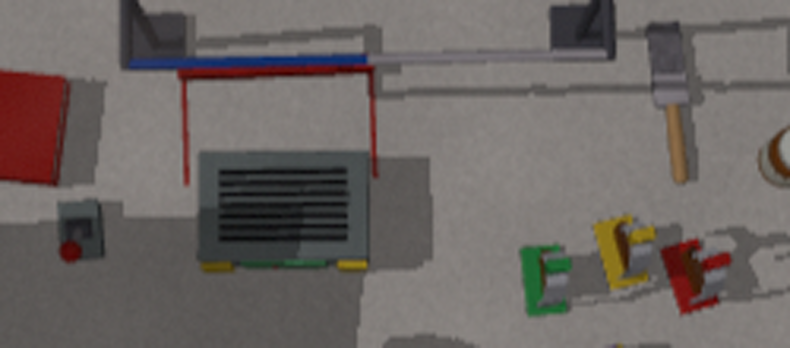

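Crop confirms it: the grey dryer has yellow pads at both rear corners and a green gauge between them, with the red bay straight ahead. Three carriers are standing (green, yellow, red) and the lever ball leans towards the robot. I'm moving behind the right pad with the fingers closed and tool y along x.

```bash
python3 -m pendant '[[1,-4,0,0,0,-0.1,-1],[3,-9,0,0,0,-0.2,-1],[4,-14,0,0,0,-0.3,-1],[6,-19,0,0,0,-0.4,-1],[7,-24,0,0,0,-0.5,-1],[8,-29,0,0,0,-0.6,-1],[10,-34,0,0,0,-0.7,-1],[11,-38,0,0,0,-0.8,-1],[12,-42,0,0,0,-0.9,-1],[13,-46,0,0,0,-1,-1]]' 60
python3 -m pendant '[[1,-4,0,0,0,-0.07,-1],[2,-8,0,0,0,-0.14,-1],[3.3,-11.7,0,0,0,-0.14,-1],[3.3,-11.7,-3,0,0,-0.14,-1],[3.3,-11.7,-6,0,0,-0.14,-1],[3.3,-11.7,-10,0,0,-0.14,-1],[3.3,-11.7,-13,0,0,-0.14,-1],[3.3,-11.7,-16,0,0,-0.14,-1],[3.3,-11.7,-17,0,0,-0.14,-1],[3.3,-11.7,-17,0,0,-0.14,-1]]'
python3 - <<'E'
from meas import *
s=ctrl.get_state(); print(s["tcp_pos"],s["orientation"],s["force"],s["joint_pos"])
p,W=look("side"); cv2.imwrite("pics/s1.png",p[100:350,180:480])
p,W=look("top"); print(np.round(dryer(p,W),4));
E
```

```text
time_s: 1.8
tcp_pos: [0.3905, 0.1607, 0.2027]
orientation: [0.0, 0.644, 0.765, 0.0]
force: [0.7, 0.5, -0.1]
gripper_width: -0.0001
gripper_force: 0.0
time_s: 2.8
tcp_pos: [0.4217, 0.0457, 0.031]
orientation: [-0.001, 0.695, 0.719, -0.001]
force: [-0.4, 0.0, -0.5]
gripper_width: -0.0003
gripper_force: 0.0
[0.42165857 0.04574297 0.03103772] [-0.00124593  0.69463333  0.7193617  -0.00131584] [-0.40088557  0.01409718 -0.49987578] [ 4.93043871e-02 -3.05859917e-02  2.27845910e+00  2.10197696e-05
  8.97343742e-01  1.43182101e-02]
[5.296e-01 1.263e-01 1.322e-01 1.975e-01 9.390e-01 1.495e+03]
```

```bash
python3 -m pendant '[[0.6,0,0,0,0,0,-1],[1.2,0,0,0,0,0,-1],[1.6,0,0,0,0,0,-1],[2,0,0,0,0,0,-1],[2.4,0,0,0,0,0,-1],[2.8,0.1,0,0,0,0,-1],[3.2,0.1,0,0,0,0,-1],[3.5,0.1,0,0,0,0,-1],[3.8,0.1,0,0,0,0,-1],[3.8,0.1,0,0,0,0,-1]]'
python3 - <<'E'
from meas import *
p,W=look("top"); print(np.round(dryer(p,W),4));
E
```

```text
time_s: 3.9
tcp_pos: [0.4583, 0.0468, 0.0319]
orientation: [-0.002, 0.695, 0.719, -0.002]
force: [-8.7, -0.2, 8.4]
gripper_width: -0.0
gripper_force: 5.5
[5.301e-01 1.281e-01 1.302e-01 1.936e-01 6.115e-01 1.106e+03]
```

Run:
```python
from meas import *
a=look("top")[0][130:240,200:400]; b=look("side")[0][150:260,280:420]
a=cv2.resize(a,None,fx=3.5,fy=3.5); b=cv2.resize(b,None,fx=2.5,fy=2.5)
c=np.zeros((a.shape[0]+0,800,3),np.uint8); c[:a.shape[0],:700]=a
cv2.imwrite("pics/s2.png",a); cv2.imwrite("pics/s2b.png",cv2.resize(b,None,fx=2,fy=2))
```

```text
(no output)
```

View pics/s2.png

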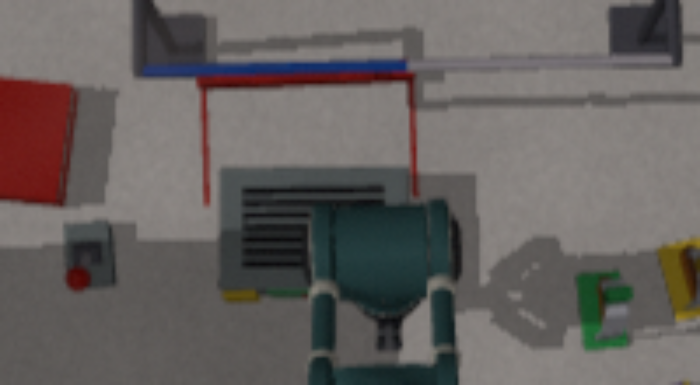

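View pics/s2b.png

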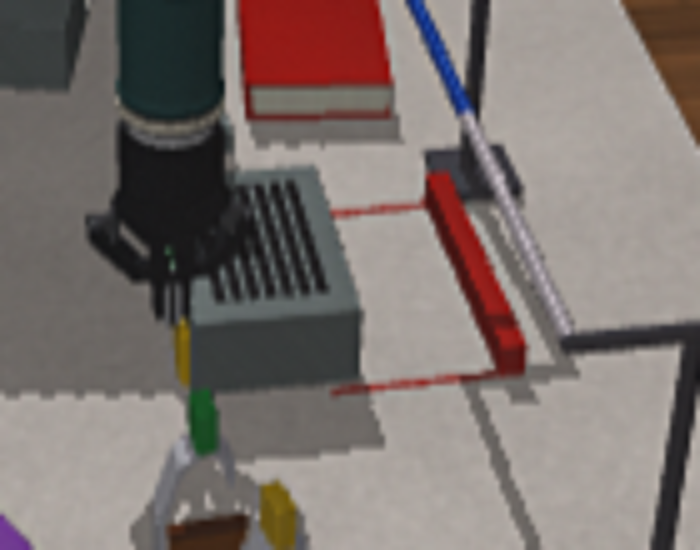

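Run:
```python
from meas import *
p,W=look("side")
print(proj("side",[0.458,0.0468,0.032]),proj("side",[0.458,0.0468,0.082]))
u0,v0=map(int,proj("side",[0.458,0.0468,0.05]))
for v in range(190,232,2):
    print(v,[(u,W[v,u].round(3).tolist(),p[v,u].tolist()) for u in range(309,320,3)])
```

```text
(np.float64(313.80155738624717), np.float64(220.221476369983)) (np.float64(313.6850949696926), np.float64(209.67212340208357))
190 [(309, [0.439, 0.014, 0.195], [26, 25, 26]), (312, [0.45, 0.017, 0.192], [25, 24, 25]), (315, [0.46, 0.011, 0.196], [27, 25, 26]), (318, [0.471, 0.012, 0.194], [25, 25, 25])]
192 [(309, [0.44, 0.032, 0.173], [26, 26, 26]), (312, [0.452, 0.037, 0.17], [24, 24, 25]), (315, [0.462, 0.034, 0.171], [28, 26, 27]), (318, [0.473, 0.034, 0.17], [28, 26, 27])]
194 [(309, [0.44, 0.031, 0.166], [25, 24, 24]), (312, [0.451, 0.028, 0.167], [25, 24, 24]), (315, [0.462, 0.035, 0.161], [26, 24, 25]), (318, [0.472, 0.029, 0.165], [26, 25, 26])]
196 [(309, [0.441, 0.037, 0.152], [24, 23, 24]), (312, [0.451, 0.027, 0.159], [24, 24, 24]), (315, [0.462, 0.035, 0.152], [26, 26, 27]), (318, [0.473, 0.034, 0.152], [24, 23, 24])]
198 [(309, [0.44, 0.037, 0.144], [26, 24, 26]), (312, [0.451, 0.03, 0.148], [25, 24, 25]), (315, [0.463, 0.04, 0.14], [26, 25, 26]), (318, [0.472, 0.031, 0.146], [25, 25, 25])]
200 [(309, [0.456, 0.221, 0.001], [84, 86, 90]), (312, [0.451, 0.037, 0.134], 
[... 2164 characters left out ...]
08]), (312, [0.452, 0.061, 0.003], [101, 105, 109]), (315, [0.462, 0.047, 0.013], [54, 88, 100]), (318, [0.471, 0.025, 0.03], [69, 61, 55])]
226 [(309, [0.44, 0.054, -0.0], [102, 105, 110]), (312, [nan, nan, nan], [100, 103, 108]), (315, [0.463, 0.054, -0.002], [109, 105, 107]), (318, [0.472, 0.026, 0.02], [64, 58, 54])]
228 [(309, [0.439, 0.045, -0.003], [94, 98, 102]), (312, [0.45, 0.039, 0.001], [119, 123, 128]), (315, [0.461, 0.031, 0.007], [98, 99, 104]), (318, [0.449, -0.174, 0.176], [45, 74, 34])]
230 [(309, [0.438, 0.031, -0.001], [162, 168, 175]), (312, [0.45, 0.035, -0.005], [159, 164, 171]), (315, [0.46, 0.021, 0.005], [168, 173, 181]), (318, [0.449, -0.179, 0.171], [32, 79, 21])]
```

Run:
```python
from meas import *
print(proj("side",[0.26,0.6222,0.201]))
W=np.load("side0.npy");p=cv2.imread("pics/side0.png")
u,v=map(int,proj("side",[0.26,0.6222,0.201])); 
for vv in range(v-20,v+8,3): print(vv,[(uu,W[vv,uu].round(3).tolist()) for uu in range(u-8,u+9,4)])
u,v=proj("side",[0.42166,0.04574,0.03104]);print(u-180,v-100)
a=cv2.imread("pics/s1.png"); cv2.imwrite("pics/s1b.png",np.hstack([cv2.resize(a[60:160,90:190],None,fx=4,fy=4),cv2.resize(p[50:150,200:300],None,fx=4,fy=4)]))
```

```text
(np.float64(256.72059325236023), np.float64(115.87627005656671))
95 [(248, [0.233, 0.562, 0.328]), (252, [0.248, 0.6, 0.311]), (256, [0.266, 0.594, 0.313]), (260, [0.282, 0.662, 0.283]), (264, [0.295, 1.05, 0.12])]
98 [(248, [0.232, 0.561, 0.315]), (252, [0.248, 0.589, 0.302]), (256, [0.25, 1.053, 0.104]), (260, [0.281, 0.657, 0.271]), (264, [0.293, 1.064, 0.097])]
101 [(248, [0.231, 0.559, 0.302]), (252, [0.247, 0.573, 0.295]), (256, [0.249, 1.042, 0.091]), (260, [0.279, 0.673, 0.25]), (264, [0.292, 1.043, 0.088])]
104 [(248, [0.204, 1.059, 0.069]), (252, [0.246, 0.574, 0.281]), (256, [0.248, 1.048, 0.071]), (260, [0.269, 1.052, 0.068]), (264, [0.291, 1.051, 0.068])]
107 [(248, [0.202, 1.06, 0.051]), (252, [0.245, 0.567, 0.27]), (256, [0.246, 1.058, 0.049]), (260, [0.268, 1.059, 0.047]), (264, [0.29, 1.052, 0.049])]
110 [(248, [0.2, 1.06, 0.033]), (252, [0.244, 0.565, 0.257]), (256, [0.245, 1.049, 0.035]), (260, [0.267, 1.041, 0.038]), (264, [0.288, 1.053, 0.031])]
113 [(248, [0.2, 1.044, 0.022]), (252, [0.221, 1.051, 0.018]), (256, [0.243, 1.046, 0.019]), (260, [0.265, 1.044, 0.019]), (264, [0.287, 1.049, 0.015])]
116 [(248, [0.198, 1.051, 0.001]), (252, [0.22, 1.049, 0.001]), (256, [0.241, 1.059, -0.005]), (260, [0.263, 1.06, -0.007]), (264, [0.285, 1.072, -0.014])]
119 [(248, [0.196, 1.047, -0.015]), (252, [0.218, 1.052, -0.019]), (256, [0.24, 1.046, -0.017]), (260, [0.262, 1.054, -0.022]), (264, [0.284, 1.055, -0.024])]
122 [(248, [0.195, 1.033, -0.027]), (252, [0.216, 1.055, -0.038]), (256, [0.247, 0.82, 0.074]), (260, [0.267, 0.834, 0.067]), (264, [0.287, 0.818, 0.073])]
124.25069194162643 121.29825527116768
```

View pics/s1b.png

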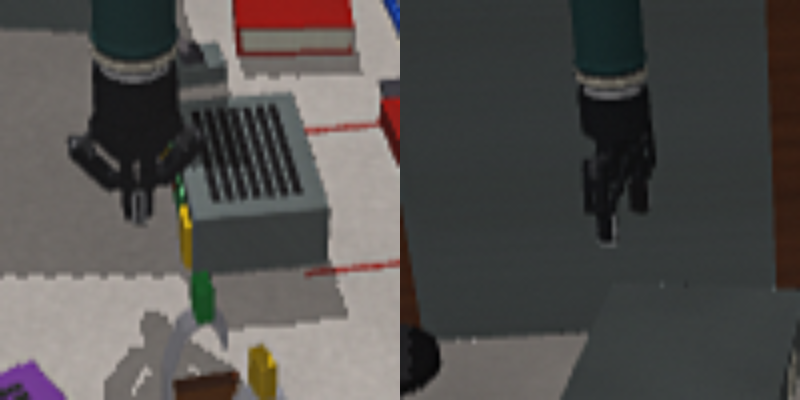

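The visible fingertips end about 35 mm above the reported TCP, and the upward force suggests they rode on the dryer's top edge. I'll back off, lower with care and re-check.

```bash
python3 -m pendant '[[-1,0,0,0,0,0,-1],[-2,0,0,0,0,0,-1],[-3,0,0,0,0,0,-1],[-4,0,0,0,0,0,-1],[-4,0,-1,0,0,0,-1],[-4,0,-1.5,0,0,0,-1],[-4,0,-2,0,0,0,-1],[-4,0,-2.4,0,0,0,-1],[-4,0,-2.4,0,0,0,-1],[-4,0,-2.4,0,0,0,-1]]'
cat >> meas.py <<'E'
def tip(name="side"):
    s=ctrl.get_state(); t=np.array(s["tcp_pos"]); p,W=look(name)
    m=(abs(W[...,0]-t[0])<0.02)&(abs(W[...,1]-t[1])<0.03)&(W[...,2]>0.006)&(W[...,2]<t[2]+.12)
    P=W[m]; o=np.argsort(P[:,2])[:40]
    return t, P[o].round(3)
E
python3 - <<'E'
from meas import *
t,P=tip(); print(t,P[::4].tolist())
p,W=look("top"); print(np.round(dryer(p,W),4));
E
```

```text
time_s: 5.1
tcp_pos: [0.4214, 0.0468, 0.0081]
orientation: [-0.0, 0.695, 0.719, -0.0]
force: [-0.4, -0.6, 0.4]
gripper_width: -0.0003
gripper_force: 0.0
[0.42137593 0.04679195 0.00809959] [[0.432, 0.053, 0.006], [0.413, 0.045, 0.043], [0.409, 0.041, 0.047], [0.41, 0.045, 0.049], [0.417, 0.039, 0.053], [0.42, 0.034, 0.056], [0.42, 0.036, 0.059], [0.428, 0.032, 0.062], [0.42, 0.034, 0.065], [0.429, 0.042, 0.068]]
[5.305e-01 1.261e-01 1.294e-01 1.972e-01 8.297e-01 1.543e+03]
```

```bash
python3 -m pendant '[[0.6,0,-0.5,0,0,0,-1],[1.2,0,-0.5,0,0,0,-1],[1.6,0,-0.5,0,0,0,-1],[2,0,-0.5,0,0,0,-1],[2.4,0,-0.5,0,0,0,-1],[2.8,0,-0.5,0,0,0,-1],[3.2,0,-0.5,0,0,0,-1],[3.5,0,-0.5,0,0,0,-1],[3.8,0,-0.5,0,0,0,-1],[4,0,-0.5,0,0,0,-1]]'
python3 -m pendant '[[-1,0,0,0,0,0,-1],[-2,0,0,0,0,0,-1],[-2.5,2,0,0,0,0,-1],[-3,5,0,0,0,0,-1],[-4,9,0,0,0,0,-1],[-4,13,0,0,0,0,-1],[-4,16,0,0,0,0,-1],[-4,16,0,0,0,0,-1],[-4,16,0,0,0,0,-1],[-4,16,0,0,0,0,-1]]'
python3 - <<'E'
from meas import *
p,W=look("top"); print(np.round(dryer(p,W),4));
E
```

```text
time_s: 6.2
tcp_pos: [0.4553, 0.0455, 0.002]
orientation: [-0.004, 0.694, 0.72, -0.005]
force: [-14.8, -6.0, 9.1]
gripper_width: -0.0001
gripper_force: 7.3
time_s: 7.2
tcp_pos: [0.4208, 0.2061, 0.0031]
orientation: [-0.0, 0.695, 0.719, -0.0]
force: [0.2, -0.5, 0.1]
gripper_width: 0.0
gripper_force: 0.0
[5.3400e-01 1.2830e-01 1.3120e-01 1.9910e-01 3.7804e+00 1.6110e+03]
```

```bash
python3 -m pendant '[[1.2,0,0,0,0,0,-1],[2.2,0,0,0,0,0,-1],[2.6,0,0,0,0,0,-1],[3,0,0,0,0,0,-1],[3.4,0,0,0,0,0,-1],[3.8,0,0,0,0,0,-1],[4.2,0,0,0,0,0,-1],[4.6,0,0,0,0,0,-1],[5,0,0,0,0,0,-1],[5.4,0,0,0,0,0,-1]]'
python3 -m pendant '[[-1,0,0,0,0,0,-1],[-2.5,0,0,0,0,0,-1],[-3.5,-3,0,0,0,0,-1],[-4,-7,0,0,0,0,-1],[-4,-12,0,0,0,0,-1],[-4,-16,0,0,0,0,-1],[-4,-16,0,0,0,0,-1],[-4,-16,0,0,0,0,-1],[-4,-16,0,0,0,0,-1],[-4,-16,0,0,0,0,-1]]'
python3 - <<'E'
from meas import *
p,W=look("top"); print(np.round(dryer(p,W),4)); print(ctrl.get_state()["tcp_pos"])
E
```

```text
time_s: 8.25
tcp_pos: [0.4719, 0.2074, 0.0026]
orientation: [-0.003, 0.695, 0.719, -0.002]
force: [-11.2, 5.6, 7.4]
gripper_width: -0.0001
gripper_force: 5.9
time_s: 9.25
tcp_pos: [0.4352, 0.0477, 0.0033]
orientation: [-0.0, 0.694, 0.72, 0.0]
force: [-0.2, 0.9, 0.0]
gripper_width: -0.0003
gripper_force: 0.0
[ 5.5100e-01  1.2090e-01  1.9950e-01  1.2970e-01 -2.9741e+00  1.5320e+03]
[0.4351754  0.04781874 0.00326538]
```

```bash
python3 -m pendant '[[1.2,-0.6,0,0,0,0,-1],[2.2,-0.6,0,0,0,0,-1],[2.7,-0.6,0,0,0,0,-1],[3.2,-0.6,0,0,0,0,-1],[3.7,-0.6,0,0,0,0,-1],[4.2,-0.6,0,0,0,0,-1],[4.7,-0.6,0,0,0,0,-1],[5.2,-0.6,0,0,0,0,-1],[5.7,-0.6,0,0,0,0,-1],[6.2,-0.6,0,0,0,0,-1]]'
python3 -m pendant '[[-1,0,0,0,0,0,-1],[-2.5,0,0,0,0,0,-1],[-3.5,3,0,0,0,0,-1],[-4,7,0,0,0,0,-1],[-4,12,0,0,0,0,-1],[-4,15.5,0,0,0,0,-1],[-4,15.5,0,0,0,0,-1],[-4,15.5,0,0,0,0,-1],[-4,15.5,0,0,0,0,-1],[-4,15.5,0,0,0,0,-1]]'
python3 - <<'E'
from meas import *
p,W=look("top"); print(np.round(dryer(p,W),4)); print(ctrl.get_state()["tcp_pos"])
E
```

```text
time_s: 10.3
tcp_pos: [0.4925, 0.0393, 0.0017]
orientation: [-0.003, 0.694, 0.72, -0.005]
force: [-11.4, -6.3, 6.9]
gripper_width: -0.0001
gripper_force: 5.8
time_s: 11.3
tcp_pos: [0.4571, 0.1947, 0.0031]
orientation: [-0.0, 0.695, 0.719, -0.0]
force: [0.1, 0.1, -0.2]
gripper_width: 0.0001
gripper_force: 0.0
[5.6910e-01 1.2950e-01 1.3180e-01 1.9910e-01 5.9945e+00 1.4720e+03]
[0.45715926 0.19469719 0.00310113]
```

```bash
python3 -m pendant '[[0.8,1.2,0,0,0,0,-1],[1.8,1.2,0,0,0,0,-1],[2.3,1.3,0,0,0,0,-1],[2.8,1.4,0,0,0,0,-1],[3.3,1.5,0,0,0,0,-1],[3.8,1.6,0,0,0,0,-1],[4.3,1.7,0,0,0,0,-1],[4.8,1.8,0,0,0,0,-1],[5.3,1.9,0,0,0,0,-1],[5.8,2,0,0,0,0,-1]]'
python3 -m pendant '[[-1,0,0,0,0,0,-1],[-2.5,0,0,0,0,0,-1],[-3.5,-3,0,0,0,0,-1],[-4,-7,0,0,0,0,-1],[-4,-12,0,0,0,0,-1],[-4,-17,0,0,0,0,-1],[-4,-17.5,0,0,0,0,-1],[-4,-17.5,0,0,0,0,-1],[-4,-17.5,0,0,0,0,-1],[-4,-17.5,0,0,0,0,-1]]'
python3 - <<'E'
from meas import *
p,W=look("top"); print(np.round(dryer(p,W),4)); print(ctrl.get_state()["tcp_pos"])
E
```

```text
time_s: 12.35
tcp_pos: [0.5119, 0.2164, 0.0026]
orientation: [-0.003, 0.695, 0.719, -0.003]
force: [-11.5, 4.5, 6.4]
gripper_width: -0.0001
gripper_force: 5.7
time_s: 13.35
tcp_pos: [0.4752, 0.0421, 0.0033]
orientation: [-0.0, 0.694, 0.72, 0.0]
force: [1.1, -0.5, -0.8]
gripper_width: -0.0001
gripper_force: 0.0
[ 5.8780e-01  1.2370e-01  2.0010e-01  1.3190e-01 -5.5645e+00  1.4190e+03]
[0.47522342 0.04218125 0.00325796]
```

```bash
python3 -m pendant '[[1.2,0.4,0,0,0,0,-1],[2,0.5,0,0,0,0,-1],[2.6,0.5,0,0,0,0,-1],[3.2,0.5,0,0,0,0,-1],[3.8,0.5,0,0,0,0,-1],[4.4,0.5,0,0,0,0,-1],[5,0.6,0,0,0,0,-1],[5.6,0.6,0,0,0,0,-1],[6.2,0.6,0,0,0,0,-1],[6.8,0.7,0,0,0,0,-1]]'
python3 -m pendant '[[-1,0,0,0,0,0,-1],[-2.5,0,0,0,0,0,-1],[-3.5,3,0,0,0,0,-1],[-4,7,0,0,0,0,-1],[-4.5,12,0,0,0,0,-1],[-4.5,15.5,0,0,0,0,-1],[-4.5,16,0,0,0,0,-1],[-4.5,16,0,0,0,0,-1],[-4.5,16,0,0,0,0,-1],[-4.5,16,0,0,0,0,-1]]'
python3 - <<'E'
from meas import *
p,W=look("top"); print(np.round(dryer(p,W),4)); print(ctrl.get_state()["tcp_pos"])
E
```

```text
time_s: 14.4
tcp_pos: [0.539, 0.0465, 0.0016]
orientation: [-0.003, 0.694, 0.72, -0.005]
force: [-10.1, -7.5, 4.2]
gripper_width: 0.0001
gripper_force: 5.4
time_s: 15.4
tcp_pos: [0.4982, 0.2067, 0.0031]
orientation: [-0.0, 0.695, 0.719, -0.0]
force: [0.8, -0.2, 0.2]
gripper_width: 0.0002
gripper_force: 0.0
[6.1260e-01 1.3790e-01 1.3170e-01 1.9950e-01 7.0884e+00 1.4870e+03]
[0.49819881 0.20661994 0.00307778]
```

```bash
python3 -m pendant '[[1,0.4,0,0,0,0,-1],[1.8,0.4,0,0,0,0,-1],[2.2,0.4,0,0,0,0,-1],[2.6,0.5,0,0,0,0,-1],[3,0.5,0,0,0,0,-1],[3.4,0.6,0,0,0,0,-1],[3.8,0.6,0,0,0,0,-1],[4.1,0.7,0,0,0,0,-1],[4.4,0.7,0,0,0,0,-1],[4.6,0.7,0,0,0,0,-1]]'
python3 -m pendant '[[-1,0,0,0,0,0,-1],[-2.5,0,0,0,0,0,-1],[-3.5,-3,0,0,0,0,-1],[-4,-7,0,0,0,0,-1],[-4,-12,0,0,0,0,-1],[-4,-15.5,0,0,0,0,-1],[-4,-15.7,0,0,0,0,-1],[-4,-15.7,0,0,0,0,-1],[-4,-15.7,0,0,0,0,-1],[-4,-15.7,0,0,0,0,-1]]'
python3 - <<'E'
from meas import *
p,W=look("top"); print(np.round(dryer(p,W),4)); print(ctrl.get_state()["tcp_pos"])
E
```

```text
time_s: 16.45
tcp_pos: [0.5403, 0.2158, 0.0026]
orientation: [-0.003, 0.695, 0.719, -0.003]
force: [-12.0, 5.1, 6.5]
gripper_width: -0.0002
gripper_force: 6.1
time_s: 17.45
tcp_pos: [0.5044, 0.0588, 0.0033]
orientation: [0.0, 0.694, 0.72, 0.0]
force: [0.6, 0.5, -0.3]
gripper_width: 0.0001
gripper_force: 0.0
[6.244e-01 1.351e-01 1.325e-01 1.982e-01 7.955e-01 1.425e+03]
[0.50436909 0.05889116 0.0032674 ]
```

```bash
python3 -m pendant '[[1.5,-0.6,0,0,0,0,-1],[3,-0.6,0,0,0,0,-1],[3.6,-0.6,0,0,0,0,-1],[4,-0.6,0,0,0,0,-1],[4.4,-0.6,0,0,0,0,-1],[4.8,-0.6,0,0,0,0,-1],[5.2,-0.6,0,0,0,0,-1],[5.5,-0.6,0,0,0,0,-1],[5.8,-0.6,0,0,0,0,-1],[6,-0.6,0,0,0,0,-1]]'
python3 -m pendant '[[-1,0,0,0,0,0,-1],[-2.5,0,0,0,0,0,-1],[-3.5,3,0,0,0,0,-1],[-4,7,0,0,0,0,-1],[-4,12,0,0,0,0,-1],[-4,16,0,0,0,0,-1],[-4,16.2,0,0,0,0,-1],[-4,16.2,0,0,0,0,-1],[-4,16.2,0,0,0,0,-1],[-4,16.2,0,0,0,0,-1]]'
python3 - <<'E'
from meas import *
p,W=look("top"); print(np.round(dryer(p,W),4)); print(ctrl.get_state()["tcp_pos"])
E
```

```text
time_s: 18.5
tcp_pos: [0.5535, 0.0503, 0.0016]
orientation: [-0.007, 0.694, 0.72, -0.009]
force: [-29.6, -4.8, 25.6]
gripper_width: -0.0003
gripper_force: 15.6
time_s: 19.5
tcp_pos: [0.5241, 0.2125, 0.003]
orientation: [-0.0, 0.695, 0.719, -0.0]
force: [0.6, 0.4, 0.5]
gripper_width: -0.0001
gripper_force: 0.0
[6.302e-01 1.365e-01 1.313e-01 1.996e-01 4.569e+00 1.439e+03]
[0.52416951 0.21247156 0.00307023]
```

```bash
python3 -m pendant '[[0.8,0.2,0,0,0,0,-1],[1.6,0.2,0,0,0,0,-1],[2,0.2,0,0,0,0,-1],[2.4,0.2,0,0,0,0,-1],[2.8,0.2,0,0,0,0,-1],[3.2,0.2,0,0,0,0,-1],[3.5,0.2,0,0,0,0,-1],[3.8,0.2,0,0,0,0,-1],[4.1,0.2,0,0,0,0,-1],[4.2,0.2,0,0,0,0,-1]]'
python3 -m pendant '[[-1,0,0,0,0,0,-1],[-2.5,0,0,0,0,0,-1],[-3.5,-3,0,0,0,0,-1],[-4,-7,0,0,0,0,-1],[-4,-12,0,0,0,0,-1],[-4,-16,0,0,0,0,-1],[-4,-16.2,0,0,0,0,-1],[-4,-16.2,0,0,0,0,-1],[-4,-16.2,0,0,0,0,-1],[-4,-16.2,0,0,0,0,-1]]'
python3 - <<'E'
from meas import *
p,W=look("top"); print(np.round(dryer(p,W),4)); print(ctrl.get_state()["tcp_pos"])
E
```

```text
time_s: 20.55
tcp_pos: [0.5449, 0.2157, 0.0027]
orientation: [-0.014, 0.695, 0.719, -0.016]
force: [-60.7, 4.7, 50.7]
gripper_width: -0.0002
gripper_force: 31.7
time_s: 21.55
tcp_pos: [0.5266, 0.0549, 0.0033]
orientation: [0.0, 0.694, 0.72, 0.0]
force: [0.4, -0.7, -0.1]
gripper_width: 0.0002
gripper_force: 0.0
[6.3190e-01 1.3700e-01 1.3060e-01 1.9600e-01 1.5623e+00 1.3140e+03]
[0.5264784  0.05497926 0.00329687]
```

```bash
python3 -m pendant '[[0.8,-0.3,0,0,0,0,-1],[1.6,-0.3,0,0,0,0,-1],[2,-0.3,0,0,0,0,-1],[2.4,-0.3,0,0,0,0,-1],[2.7,-0.3,0,0,0,0,-1],[3,-0.3,0,0,0,0,-1],[3.2,-0.3,0,0,0,0,-1],[3.4,-0.3,0,0,0,0,-1],[3.5,-0.3,0,0,0,0,-1],[3.5,-0.3,0,0,0,0,-1]]'
python3 -m pendant '[[-1,0,0,0,0,0,-1],[-2.5,0,0,0,0,0,-1],[-3.5,-3,0,0,0,0,-1],[-3.5,-7,3,0,0,0,-1],[-3.5,-12,7,0,0,0,-1],[-3.5,-16,12,0,0,0,-1],[-3.5,-18,17,0,0,0,-1],[-3.5,-18,20,0,0,0,0],[-3.5,-18,20,0,0,0,0],[-3.5,-18,20,0,0,0,0]]'
python3 - <<'E'
from meas import *
p,W=look("top"); print(np.round(dryer(p,W),4)); cv2.imwrite("pics/t3.png",p[120:250,180:460])
hsv=cv2.cvtColor(p,cv2.COLOR_BGR2HSV)
np.save("t3.npy",W)
ps,Ws=look("side"); cv2.imwrite("pics/s3.png",ps); np.save("s3.npy",Ws)
a=cv2.resize(p[130:240,190:450],None,fx=3,fy=3); b=cv2.resize(ps[140:240,290:440],None,fx=2.8,fy=2.8)
c=np.zeros((a.shape[0]+b.shape[0],780,3),np.uint8); c[:a.shape[0],:a.shape[1]]=a; c[a.shape[0]:,:b.shape[1]]=b
cv2.imwrite("pics/c3.png",c[:600])
# carriers by depth: tabs at z 0.141-.172
for nm,WW,pp in(("top",W,p),("side",Ws,ps)):
    H=cv2.cvtColor(pp,cv2.COLOR_BGR2HSV)
    for col,lo,hi in(("green",45,75),("yellow",20,33),("red",0,6)):
        m=(H[...,0]>=lo)&(H[...,0]<=hi)&(H[...,1]>130)&(abs(WW[...,0]-.5)<.12)&(WW[...,1]<-.04)&(WW[...,1]>-.35)
        T=WW[m&(WW[...,2]>.135)&(WW[...,2]<.19)]; B=WW[m&(WW[...,2]<.02)&(WW[...,2]>-.01)]
        print(nm,col,len(T),T.mean(0).round(4) if len(T) else 0,len(B),B.mean(0).round(4) if len(B) else 0, cv2.minAreaRect(B[:,:2].astype(np.float32)) if len(B)>4 else 0)
E
```

```text
time_s: 22.6
tcp_pos: [0.5541, 0.0506, 0.0023]
orientation: [-0.005, 0.695, 0.719, -0.005]
force: [-17.1, 1.0, 13.9]
gripper_width: 0.0003
gripper_force: 8.7
time_s: 23.6
tcp_pos: [0.5282, -0.1304, 0.2064]
orientation: [0.003, 0.695, 0.719, 0.002]
force: [0.2, 0.3, -0.5]
gripper_width: 0.0419
gripper_force: 0.0
[6.3270e-01 1.3590e-01 1.2960e-01 1.9940e-01 3.0597e+00 1.7680e+03]
top green 15 [ 0.4516 -0.1777  0.1685] 69 [ 0.469  -0.1725  0.0076] ((0.46853184700012207, -0.18157391250133514), (0.04699040949344635, 0.043051764369010925), 3.283721446990967)
top yellow 31 [ 0.4856 -0.2754  0.1685] 144 [ 0.4855 -0.2701  0.0066] ((0.4874483346939087, -0.27649521827697754), (0.08345091342926025, 0.0479787141084671), 13.699646949768066)
top red 8 [ 0.455  -0.3476  0.1565] 74 [ 0.4673 -0.3422  0.007 ] ((0.46069401502609253, -0.33832284808158875), (0.07236260175704956, 0.02316530980169773), 0.3254838287830353)
side green 53 [ 0.454  -0.1902  0.1641] 95 [ 0.4384 -0.1944  0.0094] ((0.453976571559906, -0.1826198697090149), (0.08060475438833237, 0.05086686462163925), 9.981922149658203)
side yellow 79 [ 0.489  -0.2819  0.1621] 126 [ 0.5009 -0.2792  0.0089] ((0.4821685552597046, -0.18926382064819336), (0.09807755053043365, 0.2296033650636673), 2.074733018875122)
side red 3 [ 0.4607 -0.3464  0.1713] 19 [ 0.481  -0.3413  0.0075] ((0.45964697003364563, -0.3391537368297577), (0.01860610954463482, 0.08617899566888809), 89.01315307617188)
```

View pics/c3.png

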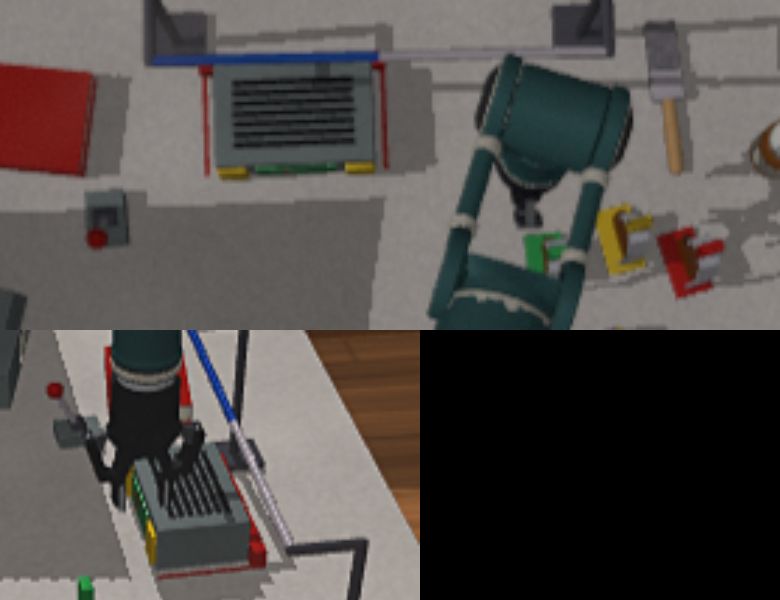

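Dryer is seated flush: front on the bar at about (290,62) in the crop, yaw 3.1° against the bay's 2.7°. Next I measure the carriers more precisely.

```bash
cat >> meas.py <<'E'
def carriers(p,W):
    H=cv2.cvtColor(p,cv2.COLOR_BGR2HSV); h=H[...,0].astype(int); out={}
    for col,(lo,hi) in dict(green=(40,80),yellow=(18,34),red=(-6,7),orange=(9,16)).items():
        hh=np.where(h>170,h-180,h) if lo<0 else h
        m=(hh>=lo)&(hh<=hi)&(H[...,1]>120)&(H[...,2]>50)&(abs(W[...,0]-.52)<.2)&(W[...,1]<-.02)&(W[...,1]>-.45)
        B=W[m&(abs(W[...,2]-.007)<.012)][:,:2].astype(np.float32); T=W[m&(W[...,2]>.14)&(W[...,2]<.2)]
        r=cv2.minAreaRect(B) if len(B)>20 else None
        out[col]=(r,len(B),T.mean(0).round(4) if len(T)>3 else None,len(T))
    return out
E
python3 - <<'E'
from meas import *
for k,v in carriers(cv2.imread("pics/top0.png"),np.load("top0.npy")).items(): print(k,v)
p,W=look("top")
for k,v in carriers(p,W).items(): print(k,v)
t,P=tip(); print(t, P[::5].tolist())
s=np.load("s3.npy");
E
```

```text
green (((0.4529988169670105, -0.1831761747598648), (0.07885368913412094, 0.04427255690097809), 6.2885260581970215), 126, array([ 0.4515, -0.1827,  0.1693]), 28)
yellow (((0.45209255814552307, -0.284671425819397), (0.15511885285377502, 0.1379489004611969), 46.1534423828125), 162, array([ 0.4858, -0.2751,  0.1682]), 34)
red (((0.46295517683029175, -0.37129873037338257), (0.08224545419216156, 0.0713365226984024), 16.74456024169922), 155, array([ 0.4574, -0.3568,  0.168 ]), 34)
orange (((0.5621423125267029, -0.3516964316368103), (0.19361679255962372, 0.012836463749408722), 3.9832041263580322), 33, None, 0)
green (((0.4688606858253479, -0.17897656559944153), (0.04129446670413017, 0.047986987978219986), 86.6595458984375), 74, array([ 0.4511, -0.1761,  0.1684]), 14)
yellow (((0.4431632459163666, -0.2722034156322479), (0.07220041751861572, 0.17960262298583984), 80.22803497314453), 160, array([ 0.4858, -0.2755,  0.1687]), 33)
red (((0.46252933144569397, -0.37016981840133667), (0.0820903331041336, 0.07170561701059341), 15.879999160766602), 154, array([ 0.4575, -0.3568,  0.1697]), 33)
orange (((0.5705201029777527, -0.3506546914577484), (0.18662233650684357, 0.01132941897958517), 4.2789177894592285), 29, None, 0)
[ 0.52484155 -0.12834478  0.2010064 ] [[0.529, -0.123, 0.007], [0.509, -0.148, 0.304], [0.539, -0.137, 0.306], [0.52, -0.136, 0.307], [0.506, -0.144, 0.309], [0.509, -0.148, 0.312], [0.531, -0.141, 0.313], [0.529, -0.138, 0.314]]
```

```bash
python3 -m pendant '[[-1.5,-1,0,0,0,0.02,1],[-3,-2,0,0,0,0.04,1],[-4.5,-3.5,0,0,0,0.075,1],[-6,-4.5,0,0,0,0.075,1],[-7.3,-5.4,0,0,0,0.075,1],[-7.3,-5.4,-2,0,0,0.075,1],[-7.3,-5.4,-5,0,0,0.075,1],[-7.3,-5.4,-8,0,0,0.075,1],[-7.3,-5.4,-9.5,0,0,0.075,1],[-7.3,-5.4,-9.5,0,0,0.075,1]]'
python3 - <<'E'
from meas import *
W=np.load("top0.npy")
m=(abs(W[...,2]-0.238)<0.015)&(abs(W[...,0]-.675)<.03)&(W[...,1]<.27)&(W[...,1]>-.21)
P=W[m]
k=np.polyfit(P[:,1],P[:,0],1)
for i in range(4):
    q=abs(np.polyval(k,P[:,1])-P[:,0])<.012; k=np.polyfit(P[q,1],P[q,0],1)
print("rail",k,q.sum(),P[q,2].max(),np.median(P[q,2]))
for y in(.2,.1,0,-.1,-.2):
    s=q&(abs(P[:,1]-y)<.05); print(y,P[s,0].mean(),P[s,0].min(),P[s,0].max(), np.percentile(P[s,2],[5,50,95]))
p,W=look("side"); s=ctrl.get_state(); print(s["tcp_pos"],s["gripper_width"])
print(proj("side",s["tcp_pos"]))
cv2.imwrite("pics/g1.png",cv2.resize(p[180:300,250:390],None,fx=5,fy=5,interpolation=cv2.INTER_CUBIC))
E
```

```text
time_s: 24.8
tcp_pos: [0.4501, -0.1819, 0.1048]
orientation: [-0.003, 0.667, 0.745, -0.001]
force: [-0.7, -0.3, 0.1]
gripper_width: 0.0851
gripper_force: 0.0
rail [-0.03177019  0.66461942] 499 0.25087135918862613 0.23874438245463195
0.2 0.6583649467999374 0.6514732007107464 0.6669667970445832 [0.23340445 0.23871642 0.24579691]
0.1 0.6611255803506816 0.6542134621641739 0.6680895746003318 [0.23265259 0.23780679 0.24486258]
0 0.6647741646554398 0.6575721639098074 0.6715011473440958 [0.2313522  0.23776635 0.24462191]
-0.1 0.6678295736967432 0.6624387727039263 0.6761231056270303 [0.23277529 0.23959966 0.24519126]
-0.2 0.6702757971231641 0.6640745945367057 0.6768221304705802 [0.23088449 0.23894047 0.24377903]
[ 0.45156588 -0.18255385  0.10668488] 0.0856297364825067
(np.float64(319.06698416219336), np.float64(245.82235313537274))
```

View pics/g1.png

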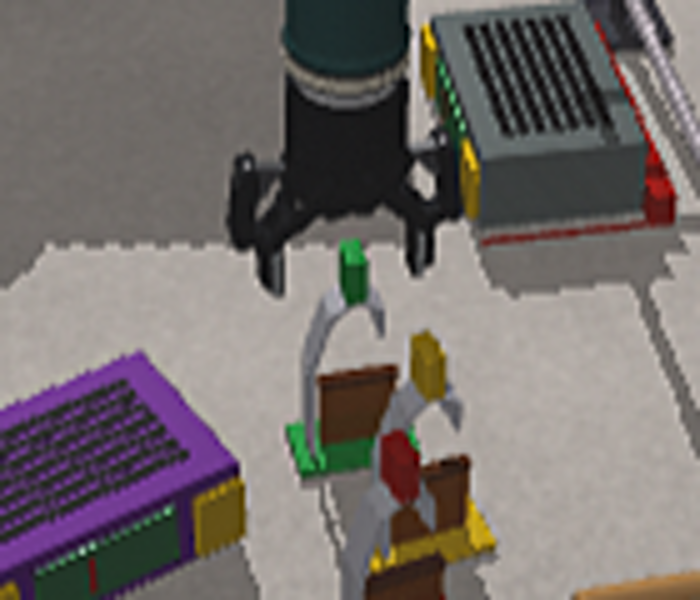

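Side crop: the fingers straddle the green tab at (352,270), tips level with the tab's lower part, so the effective tip offset of about 36 mm is confirmed. Grip and lift.

```bash
python3 -m pendant '[[0,0,0,0,0,0,-1],[0,0,0,0,0,0,-1],[0,0,0,0,0,0,-1],[0,0,0,0,0,0,-1],[0,0,0,0,0,0,-1],[0,0,0,0,0,0,-1],[0,0,0,0,0,0,-1],[0,0,0.5,0,0,0,-1],[0,0,1.5,0,0,0,-1],[0,0,3,0,0,0,-1]]' 70
python3 -m pendant '[[0,0,3,0,0,0,-1],[0,0,6,0,0,0,-1],[1,1,9,0,0,0,-1],[3,2.5,12,0,0,-0.04,-1],[6,4,12,0,0,-0.075,-1],[9,6,12,0,0,-0.075,-1],[12,8,12,0,0,-0.075,-1],[14,9.3,12,0,0,-0.075,-1],[14,9.3,12,0,0,-0.075,-1],[14,9.3,12,0,0,-0.075,-1]]'
python3 - <<'E'
from meas import *
s=ctrl.get_state(); print(s["tcp_pos"],s["force"],s["gripper_width"])
p,W=look("side"); H=cv2.cvtColor(p,cv2.COLOR_BGR2HSV)
m=(H[...,0]>45)&(H[...,0]<75)&(H[...,1]>120)&(W[...,0]>.52)&(W[...,0]<.7)&(W[...,1]<0.03)&(W[...,2]>.1)
T=W[m]; hi=T[T[:,2]>.22]; lo=T[T[:,2]<.22]
print("tab",len(hi),hi.min(0).round(3),hi.max(0).round(3),"base",len(lo),lo.min(0).round(3),lo.max(0).round(3))
cv2.imwrite("pics/g2.png",cv2.resize(p[100:260,280:440],None,fx=3.7,fy=3.7,interpolation=cv2.INTER_CUBIC))
E
```

```text
time_s: 25.85
tcp_pos: [0.4518, -0.1826, 0.1376]
orientation: [-0.002, 0.667, 0.745, -0.001]
force: [0.4, 0.2, -1.9]
gripper_width: 0.013
gripper_force: 68.3
time_s: 26.85
tcp_pos: [0.5928, -0.0899, 0.258]
orientation: [-0.001, 0.694, 0.72, -0.001]
force: [-1.1, 0.6, -1.6]
gripper_width: 0.013
gripper_force: 69.2
[ 0.5928232  -0.08992366  0.25795241] [-1.10713888  0.58574799 -1.59400842] 0.013045473645869889
tab 49 [ 0.586 -0.109  0.292] [ 0.6   -0.083  0.326] base 150 [ 0.552 -0.117  0.151] [ 0.635 -0.067  0.182]
```

View pics/g2.png

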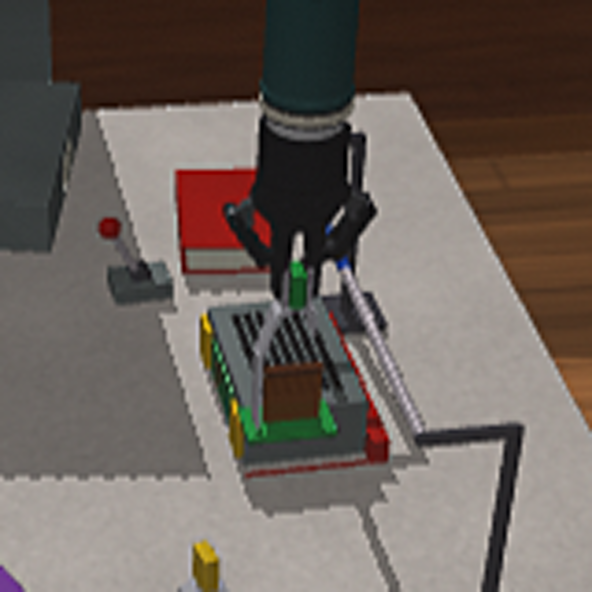

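```bash
python3 -m pendant '[[1.2,0,0,0,0,0,-1],[2.5,0,0,0,0,0,-1],[3.8,0,0,0,0,0,-1],[5,0,0,0,0,0,-1],[6.2,0,0,0,0,0,-1],[7.4,0,0,0,0,0,-1],[7.4,0,0,0,0,0,-1],[7.4,0,-1,0,0,0,-1],[7.4,0,-2,0,0,0,-1],[7.4,0,-2.5,0,0,0,-1]]'
python3 - <<'E'
from meas import *
s=ctrl.get_state(); print(s["tcp_pos"],s["force"])
E
python3 -m pendant '[[0,0,-0.3,0,0,0,-1],[0,0,-0.6,0,0,0,-1],[0,0,-0.9,0,0,0,-1],[0,0,-1.2,0,0,0,-1],[0,0,-1.4,0,0,0,-1],[0,0,-1.6,0,0,0,-1],[0,0,-1.8,0,0,0,-1],[0,0,-1.8,0,0,0,-1],[0,0,-1.8,0,0,0,-1],[0,0,-1.8,0,0,0,-1]]'
```

```text
time_s: 27.9
tcp_pos: [0.6657, -0.09, 0.231]
orientation: [-0.001, 0.695, 0.719, -0.001]
force: [-0.2, -0.4, -2.5]
gripper_width: 0.0132
gripper_force: 69.2
[ 0.66569831 -0.08997609  0.23098306] [-0.21665868 -0.40206877 -2.47018376]
time_s: 28.9
tcp_pos: [0.6686, -0.0903, 0.2169]
orientation: [0.001, 0.695, 0.719, 0.001]
force: [1.8, -0.8, 4.8]
gripper_width: 0.0132
gripper_force: 70.3
```

```bash
python3 -m pendant '[[0.1,0.5,0.1,0,0,0,-1],[0.1,1.5,0.1,0,0,0,-1],[0,3,0.1,0,0,0,-1],[0,5,0.1,0,0,0,-1],[-0.1,7,0.1,0,0,0,-1],[-0.2,9,0.1,0,0,0,-1],[-0.3,11,0.1,0,0,0,-1],[-0.3,13,0.1,0,0,0,-1],[-0.4,15,0.1,0,0,0,-1],[-0.4,16,0.1,0,0,0,-1]]'
python3 -m pendant '[[0,1,0,0,0,0,-1],[-0.1,3,0,0,0,0,-1],[-0.1,5,0,0,0,0,-1],[-0.2,7,0,0,0,0,-1],[-0.3,9,0,0,0,0,-1],[-0.3,11,0,0,0,0,-1],[-0.4,13,0,0,0,0,-1],[-0.5,15,0,0,0,0,-1],[-0.5,16,0,0,0,0,-1],[-0.5,16,0,0,0,0,-1]]'
python3 - <<'E'
from meas import *
s=ctrl.get_state(); print(s["tcp_pos"],s["force"],s["gripper_width"])
p,W=look("side"); cv2.imwrite("pics/g3.png",cv2.resize(p[80:240,280:440],None,fx=3.7,fy=3.7,interpolation=cv2.INTER_CUBIC))
E
```

```text
time_s: 29.9
tcp_pos: [0.6636, 0.0716, 0.2167]
orientation: [0.001, 0.694, 0.72, 0.0]
force: [4.1, -4.3, 3.5]
gripper_width: 0.0131
gripper_force: 70.0
time_s: 30.9
tcp_pos: [0.6585, 0.2323, 0.2166]
orientation: [-0.0, 0.694, 0.72, 0.001]
force: [5.1, 3.7, 4.0]
gripper_width: 0.0129
gripper_force: 70.1
[0.65846628 0.23225748 0.21663422] [5.13771038 3.68894508 3.99150092] 0.012907019459405398
```

View pics/g3.png

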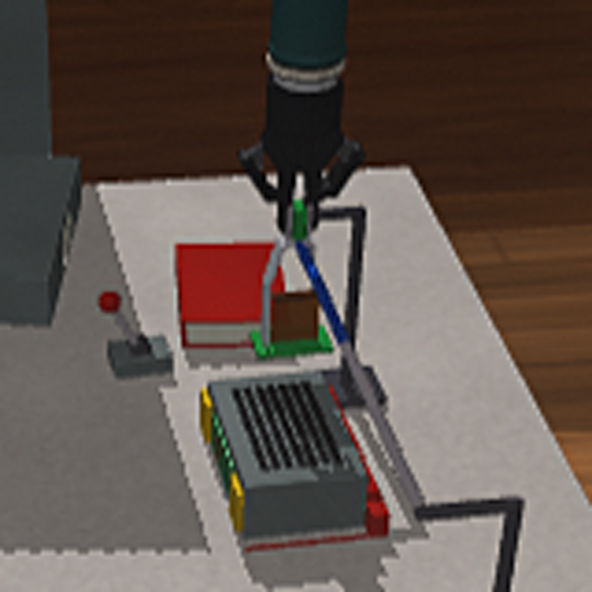

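Green now hangs on the blue half, hooked at (300,240) in the crop. Release, retreat upward and re-measure the others.

```bash
python3 -m pendant '[[0.1,0,-0.1,0,0,0,-0.5],[0.1,0,-0.1,0,0,0,0],[0.1,0,-0.1,0,0,0,0.5],[0.1,0,-0.1,0,0,0,0.5],[0.1,0,-0.1,0,0,0,0.5],[0.1,0,1,0,0,0,0.5],[0.1,0,3,0,0,0,0.5],[0.1,0,6,0,0,0,0.5],[0.1,0,9,0,0,0,0.5],[0.1,0,9,0,0,0,0.5]]'
cat >> meas.py <<'E'
def hung(W,p):
    H=cv2.cvtColor(p,cv2.COLOR_BGR2HSV); h=H[...,0].astype(int)
    for col,(lo,hi) in dict(green=(40,80),yellow=(18,34),red=(-6,7)).items():
        hh=np.where(h>170,h-180,h) if lo<0 else h
        m=(hh>=lo)&(hh<=hi)&(H[...,1]>110)&(W[...,0]>.55)&(W[...,0]<.76)&(W[...,1]>-.25)&(W[...,1]<.3)&(W[...,2]>.09)
        T=W[m]; a=T[T[:,2]>.22]; b=T[T[:,2]<.13]
        print("hung",col,len(a),a.mean(0).round(3) if len(a) else 0,len(b),(b.min(0).round(3),b.max(0).round(3)) if len(b) else 0)
E
python3 - <<'E'
from meas import *
p,W=look("side"); hung(W,p)
p,W=look("top"); c=carriers(p,W)
for k in("yellow","red"): print(k,c[k])
# base-only rect, per local window
H=cv2.cvtColor(p,cv2.COLOR_BGR2HSV); h=H[...,0].astype(int); h=np.where(h>170,h-180,h)
for k,(lo,hi) in dict(yellow=(18,34),red=(-8,7)).items():
    t=c[k][2]; m=(h>=lo)&(h<=hi)&(H[...,1]>130)&(np.hypot(W[...,0]-t[0],W[...,1]-t[1])<.055)&(W[...,2]<.02)
    print(k,t,cv2.minAreaRect(W[m][:,:2].astype(np.float32)))
print(ctrl.get_state()["tcp_pos"])
E
```

```text
time_s: 31.95
tcp_pos: [0.6619, 0.2306, 0.3141]
orientation: [0.003, 0.695, 0.719, 0.005]
force: [0.3, -0.3, 1.0]
gripper_width: 0.064
gripper_force: 0.0
hung green 42 [0.659 0.224 0.269] 90 (array([0.622, 0.201, 0.107]), array([0.705, 0.257, 0.122]))
hung yellow 0 0 7 (array([0.644, 0.222, 0.118]), array([0.686, 0.231, 0.122]))
hung red 1 [0.709 0.221 0.396] 1 (array([0.691, 0.233, 0.122]), array([0.691, 0.233, 0.122]))
yellow (((0.44668716192245483, -0.297446072101593), (0.17456978559494019, 0.07308366149663925), 11.034708023071289), 156, array([ 0.4859, -0.2756,  0.1682]), 33)
red (((0.4627268314361572, -0.3706377148628235), (0.08187293261289597, 0.07096009701490402), 16.355485916137695), 152, array([ 0.4576, -0.3568,  0.1673]), 34)
yellow [ 0.4859 -0.2756  0.1682] ((0.488009512424469, -0.27685028314590454), (0.08360261470079422, 0.04603849723935127), 14.966578483581543)
red [ 0.4576 -0.3568  0.1673] ((0.46202874183654785, -0.3708425760269165), (0.08041790127754211, 0.07096009701490402), 16.355487823486328)
[0.66001943 0.23000575 0.30864539]
```

```bash
python3 -m pendant '[[-2,-3,0,0,0,0.02,1],[-4,-7,0,0,0,0.04,1],[-6,-11,0,0,0,0.06,1],[-8,-15,0,0,0,0.08,1],[-9.5,-20,0,0,0,0.1,1],[-11,-25,0,0,0,0.12,1],[-12.5,-30,0,0,0,0.14,1],[-14,-34.5,0,0,0,0.16,1],[-15,-39,0,0,0,0.18,1],[-16,-43,0,0,0,0.2,1]]'
python3 -m pendant '[[-1,-4,0,0,0,0.015,1],[-1.35,-7.6,0,0,0,0.015,1],[-1.35,-7.6,-4,0,0,0.015,1],[-1.35,-7.6,-8,0,0,0.015,1],[-1.35,-7.6,-12,0,0,0.015,1],[-1.35,-7.6,-15,0,0,0.015,1],[-1.35,-7.6,-18,0,0,0.015,1],[-1.35,-7.6,-20.2,0,0,0.015,1],[-1.35,-7.6,-20.2,0,0,0.015,1],[-1.35,-7.6,-20.2,0,0,0.015,1]]'
python3 - <<'E'
from meas import *
s=ctrl.get_state(); print(s["tcp_pos"],s["orientation"],s["force"],s["gripper_width"])
p,W=look("side"); H=cv2.cvtColor(p,cv2.COLOR_BGR2HSV)
m=(H[...,0]>18)&(H[...,0]<34)&(H[...,1]>120)&(abs(W[...,0]-.487)<.03)&(abs(W[...,1]+.28)<.04)&(W[...,2]>.13)
print(W[m].mean(0).round(4),W[m].min(0).round(3),W[m].max(0).round(3))
E
```

```text
time_s: 33.05
tcp_pos: [0.4973, -0.2021, 0.3048]
orientation: [-0.001, 0.619, 0.785, -0.0]
force: [0.1, 0.4, 0.5]
gripper_width: 0.0858
gripper_force: 0.0
time_s: 34.05
tcp_pos: [0.4848, -0.2756, 0.1034]
orientation: [-0.001, 0.613, 0.79, -0.0]
force: [-0.3, -0.3, 0.7]
gripper_width: 0.0857
gripper_force: 0.0
[ 0.48483157 -0.27564964  0.10335886] [-1.31574820e-03  6.13447891e-01  7.89734093e-01 -1.31493268e-04] [-0.26378458 -0.26790009  0.69690938] 0.08571806446806661
[ 0.4621 -0.2522  0.152 ] [ 0.458 -0.259  0.141] [ 0.466 -0.244  0.16 ]
```

Run:
```python
from meas import *
p,W=look("side"); q=p[190:330,240:400]; cv2.imwrite("pics/y1.png",cv2.resize(q,None,fx=4,fy=4,interpolation=cv2.INTER_CUBIC))
p,W=look("top"); c=carriers(p,W); print(c["yellow"],c["red"])
```

```text
(((0.48141244053840637, -0.2218414545059204), (0.02886238880455494, 0.05768513306975365), 63.15732192993164), 64, array([ 0.4559, -0.2486,  0.1742]), 8) (((0.45612800121307373, -0.3548647165298462), (0.0299445241689682, 0.07876483350992203), 84.57427978515625), 65, array([ 0.4552, -0.3496,  0.1667]), 12)
```

View pics/y1.png

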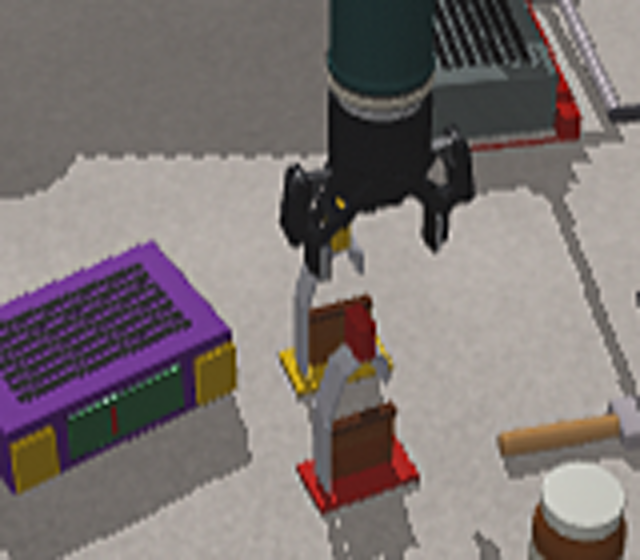

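The yellow carrier was knocked aside: its tab is now at (342,235) in the crop, behind the near finger. I'll raise, move off and re-measure.

```bash
python3 -m pendant '[[0,0,1,0,0,0,1],[0,0,3,0,0,0,1],[0,0,6,0,0,0,1],[0,0,9,0,0,0,1],[2,3,11,0,0,0,1],[5,7,11,0,0,0,1],[8,11,11,0,0,0,1],[11,15,11,0,0,0,1],[11,16,11,0,0,0,1],[11,16,11,0,0,0,1]]'
cat >> meas.py <<'E'
def standing(p,W):
    c=carriers(p,W); H=cv2.cvtColor(p,cv2.COLOR_BGR2HSV); h=H[...,0].astype(int); h=np.where(h>170,h-180,h)
    for k,(lo,hi) in dict(green=(40,80),yellow=(18,34),red=(-8,7)).items():
        t=c[k][2]
        if t is None: print(k,None); continue
        m=(h>=lo)&(h<=hi)&(H[...,1]>130)&(np.hypot(W[...,0]-t[0],W[...,1]-t[1])<.055)&(W[...,2]<.02)
        if m.sum()>20: print(k,"tab",t,c[k][3],"base",cv2.minAreaRect(W[m][:,:2].astype(np.float32)))
E
python3 - <<'E'
from meas import *
p,W=look("top"); standing(p,W)
s=ctrl.get_state();print(s["tcp_pos"],s["force"])
p,W=look("side"); hung(W,p)
E
```

```text
time_s: 35.2
tcp_pos: [0.5966, -0.1145, 0.2158]
orientation: [0.001, 0.612, 0.791, 0.0]
force: [0.4, -1.4, 0.1]
gripper_width: 0.0855
gripper_force: 0.0
green None
yellow tab [ 0.4552 -0.2389  0.1697] 32 base ((0.4595867693424225, -0.24851632118225098), (0.08236442506313324, 0.06575938314199448), 14.142971992492676)
red tab [ 0.4577 -0.3573  0.1674] 33 base ((0.4628489315509796, -0.3718399405479431), (0.08189377188682556, 0.07290923595428467), 19.388946533203125)
[ 0.59595788 -0.11590249  0.21555903] [-0.01865684  0.07333586 -0.70393276]
hung green 2 [ 0.565 -0.13   0.338] 3 (array([0.624, 0.207, 0.109]), array([0.638, 0.227, 0.117]))
hung yellow 0 0 0 0
hung red 10 [ 0.558 -0.116  0.383] 0 0
```

Run:
```python
from meas import *
p,W=look("top"); standing(p,W)
a=cv2.resize(p[180:260,350:450],None,fx=4,fy=4,interpolation=cv2.INTER_CUBIC)
P,V=look("side"); b=cv2.resize(P[220:330,290:370],None,fx=4,fy=4,interpolation=cv2.INTER_CUBIC)
H=cv2.cvtColor(P,cv2.COLOR_BGR2HSV)
for k,lo,hi in(("yellow",18,34),("red",0,8)):
    m=(H[...,0]>=lo)&(H[...,0]<=hi)&(H[...,1]>120)&(abs(V[...,0]-.46)<.07)&(abs(V[...,1]+.3)<.12)
    T=V[m&(V[...,2]>.135)];B=V[m&(V[...,2]<.025)]
    print(k,len(T),T.mean(0).round(4),T.min(0).round(3),T.max(0).round(3),"B",len(B),B.min(0).round(3),B.max(0).round(3))
c=np.zeros((440,720,3),np.uint8); c[:320,:400]=a; c[:440,400:]=b; cv2.imwrite("pics/y2.png",c)
```

```text
green None
yellow tab [ 0.4551 -0.2388  0.1705] 32 base ((0.4597078561782837, -0.24889835715293884), (0.08236608654260635, 0.06582387536764145), 12.917326927185059)
red tab [ 0.4576 -0.3571  0.1684] 33 base ((0.46192601323127747, -0.3707992136478424), (0.0809524804353714, 0.07325460761785507), 15.143903732299805)
yellow 69 [ 0.4584 -0.2495  0.162 ] [ 0.451 -0.372  0.135] [ 0.468 -0.231  0.176] B 94 [ 0.415 -0.275 -0.   ] [ 0.505 -0.214  0.016]
red 85 [ 0.4603 -0.364   0.1635] [ 0.452 -0.374  0.14 ] [ 0.471 -0.349  0.176] B 229 [ 0.416 -0.396 -0.004] [ 0.508 -0.187  0.024]
```

View pics/y2.png

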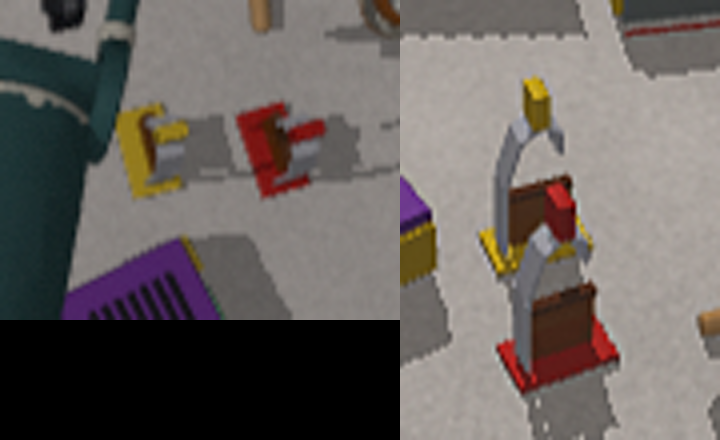

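Both carriers stand upright. Yellow's tab is at top-crop (170,132), about (0.457,-0.241) in world coordinates. Going for it.

```bash
python3 -m pendant '[[-3,-2.5,0,0,0,0,1],[-6,-5,0,0,0,0,1],[-9,-8,0,0,0,0,1],[-12,-11,0,0,0,0,1],[-13.9,-12.6,0,0,0,0,1],[-13.9,-12.6,-3,0,0,0,1],[-13.9,-12.6,-6,0,0,0,1],[-13.9,-12.6,-9,0,0,0,1],[-13.9,-12.6,-10.9,0,0,0,1],[-13.9,-12.6,-10.9,0,0,0,1]]'
python3 - <<'E'
from meas import *
s=ctrl.get_state();print(s["tcp_pos"],s["force"])
V=look("side"); P,V=V
H=cv2.cvtColor(P,cv2.COLOR_BGR2HSV)
m=(H[...,0]>=18)&(H[...,0]<=34)&(H[...,1]>120)&(abs(V[...,0]-.46)<.05)&(abs(V[...,1]+.25)<.05)&(V[...,2]>.135)
print(m.sum(),V[m].mean(0).round(4),V[m].min(0).round(3),V[m].max(0).round(3))
E
python3 -m pendant '[[0,0,0,0,0,0,-1],[0,0,0,0,0,0,-1],[0,0,0,0,0,0,-1],[0,0,0,0,0,0,-1],[0,0,0,0,0,0,-1],[0,0,0,0,0,0,-1],[0,0,0,0,0,0,-1],[0,0,0,0,0,0,-1],[0,0,0,0,0,0,-1],[0,0,0,0,0,0,-1]]' 70
```

```text
time_s: 36.4
tcp_pos: [0.4531, -0.2418, 0.1021]
orientation: [-0.003, 0.614, 0.789, -0.001]
force: [-0.1, 0.6, 0.2]
gripper_width: 0.0852
gripper_force: 0.0
[ 0.45308777 -0.24184431  0.10209876] [-0.056827    0.55637401  0.21981209]
71 [ 0.46   -0.2461  0.1746] [ 0.451 -0.257  0.14 ] [ 0.495 -0.231  0.374]
time_s: 37.45
tcp_pos: [0.4587, -0.2428, 0.107]
orientation: [0.002, 0.613, 0.79, 0.001]
force: [2.0, 1.3, 5.7]
gripper_width: 0.0127
gripper_force: 79.2
```

```bash
python3 -m pendant '[[0,0,1,0,0,0,-1],[0,0,4,0,0,0,-1],[0,0,8,0,0,0,-1],[1,2,12,0,0,-0.04,-1],[3,4,14.8,0,0,-0.08,-1],[5,7,14.8,0,0,-0.12,-1],[8,10,14.8,0,0,-0.16,-1],[11,13,14.8,0,0,-0.2,-1],[13.4,15.3,14.8,0,0,-0.215,-1],[13.4,15.3,14.8,0,0,-0.215,-1]]'
python3 - <<'E'
from meas import *
s=ctrl.get_state(); print(s["tcp_pos"],s["orientation"],s["force"],s["gripper_width"])
p,W=look("side"); H=cv2.cvtColor(p,cv2.COLOR_BGR2HSV)
m=(H[...,0]>18)&(H[...,0]<34)&(H[...,1]>120)&(W[...,0]>.52)&(W[...,0]<.7)&(W[...,1]<0.0)&(W[...,2]>.1)
T=W[m]; hi=T[T[:,2]>.25]; lo=T[T[:,2]<.2]
print("tab",len(hi),hi.min(0).round(3),hi.max(0).round(3),"base",len(lo),lo.min(0).round(3),lo.max(0).round(3))
E
```

```text
time_s: 38.45
tcp_pos: [0.5922, -0.0859, 0.2522]
orientation: [-0.001, 0.693, 0.721, 0.0]
force: [0.2, 0.0, -2.0]
gripper_width: 0.0131
gripper_force: 74.3
[ 0.59216195 -0.08589559  0.25219625] [-1.11623187e-03  6.93315842e-01  7.20632973e-01  1.25365348e-04] [ 0.24396824  0.00968509 -2.01090828] 0.013064317432247745
tab 49 [ 0.586 -0.102  0.283] [ 0.598 -0.075  0.321] base 165 [ 0.55  -0.111  0.144] [ 0.633 -0.06   0.163]
```

```bash
python3 -m pendant '[[0.2,-0.4,0.4,0,0,0,-1],[1.5,-0.4,0.4,0,0,0,-1],[3,-0.4,0.4,0,0,0,-1],[4.5,-0.4,0.4,0,0,0,-1],[6,-0.4,0.4,0,0,0,-1],[7.5,-0.4,0.4,0,0,0,-1],[7.5,-0.4,0.4,0,0,0,-1],[7.5,-0.4,-0.6,0,0,0,-1],[7.5,-0.4,-1.6,0,0,0,-1],[7.5,-0.4,-2.2,0,0,0,-1]]'
python3 -m pendant '[[0,0,-0.3,0,0,0,-1],[0,0,-0.6,0,0,0,-1],[0,0,-0.9,0,0,0,-1],[0,0,-1.2,0,0,0,-1],[0,0,-1.4,0,0,0,-1],[0,0,-1.5,0,0,0,-1],[0,0,-1.5,0,0,0,-1],[0,0,-1.5,0,0,0,-1],[0,0,-1.5,0,0,0,-1],[0,0,-1.5,0,0,0,-1]]'
```

```text
time_s: 39.5
tcp_pos: [0.6642, -0.0934, 0.2292]
orientation: [-0.001, 0.695, 0.719, -0.001]
force: [-0.7, -0.5, -2.1]
gripper_width: 0.013
gripper_force: 74.3
time_s: 40.5
tcp_pos: [0.6664, -0.0932, 0.2169]
orientation: [0.001, 0.695, 0.719, 0.001]
force: [1.8, 0.5, 0.7]
gripper_width: 0.0131
gripper_force: 74.8
```

```bash
python3 -m pendant '[[0.1,0.5,-0.1,0,0,0,-1],[0.1,1.5,-0.1,0,0,0,-1],[0.1,3,-0.1,0,0,0,-1],[0,5,-0.1,0,0,0,-1],[-0.1,7,-0.1,0,0,0,-1],[-0.1,9,-0.1,0,0,0,-1],[-0.2,10.5,-0.1,0,0,0,-1],[-0.2,12,-0.1,0,0,0,-1],[-0.3,13,-0.1,0,0,0,-1],[-0.3,13,-0.1,0,0,0,-1]]'
python3 -m pendant '[[0,0.5,0,0,0,0,-1],[0,2,0,0,0,0,-1],[-0.1,4,0,0,0,0,-1],[-0.2,6,0,0,0,0,-1],[-0.2,8,0,0,0,0,-1],[-0.3,10,0,0,0,0,-1],[-0.3,11.5,0,0,0,0,-1],[-0.4,12.3,0,0,0,0,-1],[-0.4,12.3,0,0,0,0,-1],[-0.4,12.3,0,0,0,0,-1]]'
python3 - <<'E'
from meas import *
s=ctrl.get_state(); print(s["tcp_pos"],s["force"],s["gripper_width"])
p,W=look("side"); hung(W,p); cv2.imwrite("pics/y3.png",p)
E
```

```text
time_s: 41.5
tcp_pos: [0.6632, 0.04, 0.2159]
orientation: [-0.0, 0.694, 0.72, 0.002]
force: [5.1, 4.2, 3.7]
gripper_width: 0.0135
gripper_force: 75.5
time_s: 42.5
tcp_pos: [0.6595, 0.1606, 0.2158]
orientation: [0.0, 0.695, 0.719, 0.001]
force: [5.0, 2.3, 3.3]
gripper_width: 0.0131
gripper_force: 75.4
[0.65947441 0.16060269 0.21578351] [4.99574975 2.25233573 3.25212119] 0.013110482205789866
hung green 0 0 22 (array([0.621, 0.206, 0.112]), array([0.704, 0.257, 0.12 ]))
hung yellow 42 [0.66  0.153 0.27 ] 120 (array([0.617, 0.135, 0.111]), array([0.701, 0.225, 0.125]))
hung red 0 0 1 (array([0.684, 0.161, 0.126]), array([0.684, 0.161, 0.126]))
```

```bash
python3 -m pendant '[[0.2,0,-0.1,0,0,0,-0.5],[0.2,0,-0.1,0,0,0,0],[0.2,0,-0.1,0,0,0,0.5],[0.2,0,-0.1,0,0,0,0.5],[0.2,0,-0.1,0,0,0,0.5],[0.2,0,1,0,0,0,0.5],[0.2,0,3,0,0,0,0.5],[0.2,0,6,0,0,0,0.5],[0.2,0,9,0,0,0,0.5],[0.2,0,9,0,0,0,0.5]]'
python3 - <<'E'
from meas import *
p,W=look("side"); hung(W,p)
p,W=look("top"); standing(p,W); s=ctrl.get_state(); print(s["tcp_pos"],s["force"],s["gripper_width"])
H=cv2.cvtColor(p,cv2.COLOR_BGR2HSV); h=H[...,0].astype(int); h=np.where(h>170,h-180,h)
m=(h>=-8)&(h<=3)&(H[...,1]>180)&(H[...,2]>110)&(np.hypot(W[...,0]-.458,W[...,1]+.36)<.07)&(W[...,2]<.02)
print(m.sum(),cv2.minAreaRect(W[m][:,:2].astype(np.float32)))
E
```

```text
time_s: 43.55
tcp_pos: [0.6635, 0.1604, 0.3129]
orientation: [0.003, 0.695, 0.719, 0.005]
force: [0.8, 0.7, 0.4]
gripper_width: 0.0638
gripper_force: 0.0
hung green 42 [0.659 0.223 0.269] 25 (array([0.621, 0.2  , 0.11 ]), array([0.641, 0.255, 0.12 ]))
hung yellow 48 [0.662 0.154 0.267] 123 (array([0.623, 0.131, 0.105]), array([0.709, 0.222, 0.128]))
hung red 1 [0.717 0.157 0.394] 1 (array([0.69 , 0.156, 0.129]), array([0.69 , 0.156, 0.129]))
green None
yellow None
red tab [ 0.4577 -0.3573  0.1674] 33 base ((0.45871272683143616, -0.35875141620635986), (0.08149544149637222, 0.0459730438888073), 17.139385223388672)
[0.66149971 0.15996862 0.30754151] [-0.50586722  0.63563314 -0.66105601] 0.06327769034551445
100 ((0.4585796892642975, -0.35752132534980774), (0.07838621735572815, 0.041348714381456375), 13.931228637695312)
```

```bash
python3 -m pendant '[[-2,-3,0,0,0,0.02,1],[-4,-7,0,0,0,0.04,1],[-6,-11,0,0,0,0.06,1],[-8,-15,0,0,0,0.09,1],[-10,-20,0,0,0,0.12,1],[-12,-25,0,0,0,0.14,1],[-14,-30,0,0,0,0.17,1],[-16,-34.5,0,0,0,0.2,1],[-18,-39,0,0,0,0.22,1],[-19,-43,0,0,0,0.24,1]]'
python3 -m pendant '[[-1,-4,0,0,0,0,1],[-1.3,-8.8,0,0,0,0,1],[-1.3,-8.8,-4,0,0,0,1],[-1.3,-8.8,-8,0,0,0,1],[-1.3,-8.8,-12,0,0,0,1],[-1.3,-8.8,-14,0,0,0,1],[-1.3,-8.8,-14,0,0,0,1],[-1.3,-8.8,-14,0,0,0,1],[-1.3,-8.8,-14,0,0,0,1],[-1.3,-8.8,-14,0,0,0,1]]'
python3 - <<'E'
from meas import *
s=ctrl.get_state(); print(s["tcp_pos"],s["orientation"])
p,V=look("side"); H=cv2.cvtColor(p,cv2.COLOR_BGR2HSV)
m=((H[...,0]<8)|(H[...,0]>172))&(H[...,1]>150)&(abs(V[...,0]-.46)<.06)&(abs(V[...,1]+.36)<.07)&(V[...,2]>.135)&(V[...,2]<.2)
print(m.sum(),V[m].mean(0).round(4),V[m].min(0).round(3),V[m].max(0).round(3))
E
```

```text
time_s: 44.65
tcp_pos: [0.4688, -0.27, 0.304]
orientation: [-0.001, 0.603, 0.798, -0.0]
force: [0.4, 0.3, 0.1]
gripper_width: 0.0857
gripper_force: 0.0
time_s: 45.65
tcp_pos: [0.4592, -0.358, 0.1675]
orientation: [0.002, 0.603, 0.797, -0.0]
force: [0.2, 0.3, -0.6]
gripper_width: 0.0853
gripper_force: 0.0
[ 0.45923418 -0.35796442  0.16748972] [ 1.83132944e-03  6.03430178e-01  7.97413728e-01 -1.15629570e-04]
86 [ 0.4613 -0.3645  0.1628] [ 0.452 -0.375  0.14 ] [ 0.471 -0.347  0.179]
```

```bash
python3 -m pendant '[[0,-0.1,-2,0,0,0,1],[0,-0.1,-4,0,0,0,1],[0,-0.1,-6,0,0,0,1],[0,-0.1,-6,0,0,0,-1],[0,-0.1,-6,0,0,0,-1],[0,-0.1,-6,0,0,0,-1],[0,-0.1,-6,0,0,0,-1],[0,-0.1,-6,0,0,0,-1],[0,-0.1,-6,0,0,0,-1],[0,-0.1,-6,0,0,0,-1]]' 70
python3 -m pendant '[[0,0,0,0,0,0,-1],[0,0,0,0,0,0,-1],[0,0,1,0,0,0,-1],[0,0,4,0,0,0,-1],[0,0,8,0,0,0,-1],[0,2,12,0,0,-0.04,-1],[1,5,14.9,0,0,-0.08,-1],[3,9,14.9,0,0,-0.12,-1],[5,13,14.9,0,0,-0.16,-1],[7,17,14.9,0,0,-0.2,-1]]'
python3 - <<'E'
from meas import *
s=ctrl.get_state(); print(s["tcp_pos"],s["orientation"],s["force"],s["gripper_width"])
E
```

```text
time_s: 46.7
tcp_pos: [0.4596, -0.359, 0.1071]
orientation: [0.002, 0.604, 0.797, 0.0]
force: [2.8, 0.6, 6.3]
gripper_width: 0.0132
gripper_force: 79.2
time_s: 47.7
tcp_pos: [0.5276, -0.1867, 0.2543]
orientation: [-0.0, 0.681, 0.732, -0.0]
force: [0.7, 0.4, -2.4]
gripper_width: 0.0131
gripper_force: 77.8
[ 0.52760034 -0.18668977  0.25434751] [-4.06770594e-04  6.81041987e-01  7.32244151e-01 -3.86970260e-04] [ 0.67467715  0.42655063 -2.40579813] 0.013134929357288066
```

```bash
python3 -m pendant '[[1,2,0,0,0,-0.01,-1],[2,4,0.1,0,0,-0.02,-1],[3.5,6,0.1,0,0,-0.036,-1],[5,8,0.1,0,0,-0.036,-1],[6.5,9.7,0.1,0,0,-0.036,-1],[6.5,9.7,0.1,0,0,-0.036,-1],[6.5,9.7,0.1,0,0,-0.036,-1],[6.5,9.7,0.1,0,0,-0.036,-1],[6.5,9.7,0.1,0,0,-0.036,-1],[6.5,9.7,0.1,0,0,-0.036,-1]]'
python3 - <<'E'
from meas import *
s=ctrl.get_state(); print(s["tcp_pos"],s["orientation"],s["force"],s["gripper_width"])
p,W=look("side"); H=cv2.cvtColor(p,cv2.COLOR_BGR2HSV)
m=((H[...,0]<6)|(H[...,0]>172))&(H[...,1]>150)&(H[...,2]>90)&(W[...,0]>.53)&(W[...,0]<.68)&(W[...,1]<-.04)&(W[...,1]>-.13)&(W[...,2]>.1)
T=W[m]; hi=T[T[:,2]>.25]; lo=T[T[:,2]<.175]
print("tab",len(hi),hi.min(0).round(3),hi.max(0).round(3),"base",len(lo),lo.min(0).round(3),lo.max(0).round(3))
E
```

```text
time_s: 48.7
tcp_pos: [0.5926, -0.0918, 0.2554]
orientation: [0.0, 0.694, 0.72, -0.0]
force: [1.5, 0.8, -2.2]
gripper_width: 0.0133
gripper_force: 78.0
[ 0.59255782 -0.09181156  0.25536092] [ 4.93233489e-06  6.93554740e-01  7.20403919e-01 -1.28064299e-04] [ 1.54915139  0.75634398 -2.24596597] 0.013263149233229894
tab 21 [ 0.533 -0.106  0.312] [ 0.599 -0.078  0.382] base 119 [ 0.552 -0.119  0.151] [ 0.634 -0.072  0.174]
```

Held as before (base x 0.552–0.634, z about 0.15). Hooking onto the bare steel half.

```bash
python3 -m pendant '[[0.2,0,0,0,0,0,-1],[1.5,0,0,0,0,0,-1],[3,0,0,0,0,0,-1],[4.5,0,0,0,0,0,-1],[6,0,0,0,0,0,-1],[7.5,0,0,0,0,0,-1],[7.5,0,0,0,0,0,-1],[7.5,0,-1,0,0,0,-1],[7.5,0,-2,0,0,0,-1],[7.5,0,-2.5,0,0,0,-1]]'
python3 -m pendant '[[0,0,-0.3,0,0,0,-1],[0,0,-0.6,0,0,0,-1],[0,0,-0.9,0,0,0,-1],[0,0,-1.1,0,0,0,-1],[0,0,-1.3,0,0,0,-1],[0,0,-1.5,0,0,0,-1],[0,0,-1.5,0,0,0,-1],[0,0,-1.5,0,0,0,-1],[0,0,-1.5,0,0,0,-1],[0,0,-1.5,0,0,0,-1]]'
```

```text
time_s: 49.75
tcp_pos: [0.6666, -0.0909, 0.2279]
orientation: [-0.001, 0.693, 0.721, -0.001]
force: [-0.4, 0.2, -2.3]
gripper_width: 0.0131
gripper_force: 77.9
time_s: 50.75
tcp_pos: [0.6684, -0.0911, 0.2156]
orientation: [0.0, 0.693, 0.721, 0.0]
force: [1.7, 0.6, -1.6]
gripper_width: 0.0132
gripper_force: 78.2
```

```bash
python3 -m pendant '[[0,0,-0.1,0,0,0,-1],[0,0,-0.2,0,0,0,-1],[0,0,-0.2,0,0,0,-1],[0,1,-0.2,0,0,0,-1],[0,2,-0.2,0,0,0,-1],[0,3.5,-0.2,0,0,0,-1],[0,5,-0.2,0,0,0,-1],[-0.1,6.5,-0.2,0,0,0,-1],[-0.1,8,-0.2,0,0,0,-1],[-0.2,8.5,-0.2,0,0,0,-1]]'
python3 -m pendant '[[0,1,0,0,0,0,-1],[0,2.5,0,0,0,0,-1],[-0.1,4,0,0,0,0,-1],[-0.1,5.5,0,0,0,0,-1],[-0.2,7,0,0,0,0,-1],[-0.2,8.5,0,0,0,0,-1],[-0.2,9.3,0,0,0,0,-1],[-0.2,9.5,0,0,0,0,-1],[-0.2,9.5,0,0,0,0,-1],[-0.2,9.5,0,0,0,0,-1]]'
python3 - <<'E'
from meas import *
p,W=look("side"); hung(W,p); cv2.imwrite("pics/r3.png",p)
E
```

```text
time_s: 51.75
tcp_pos: [0.6674, -0.0048, 0.2141]
orientation: [0.002, 0.693, 0.721, 0.001]
force: [5.9, -4.7, 3.9]
gripper_width: 0.0132
gripper_force: 79.0
time_s: 52.75
tcp_pos: [0.6646, 0.0896, 0.2138]
orientation: [0.0, 0.693, 0.721, 0.001]
force: [4.9, -1.4, 4.5]
gripper_width: 0.0134
gripper_force: 79.1
hung green 12 [0.651 0.184 0.28 ] 25 (array([0.622, 0.205, 0.11 ]), array([0.64 , 0.252, 0.119]))
hung yellow 7 [0.653 0.149 0.281] 41 (array([0.624, 0.136, 0.105]), array([0.656, 0.225, 0.126]))
hung red 45 [0.663 0.08  0.271] 133 (array([0.622, 0.06 , 0.108]), array([0.706, 0.111, 0.128]))
```

```bash
python3 -m pendant '[[0.1,0,0,0,0,0,-0.5],[0.1,0,0,0,0,0,0],[0.1,0,0,0,0,0,0.5],[0.1,0,0,0,0,0,0.5],[0.1,0,0,0,0,0,0.5],[0.1,0,1,0,0,0,0.5],[0.1,0,3,0,0,0,0.5],[0.1,0,6,0,0,0,0.5],[0.1,0,10,0,0,0,0.5],[-3,0,12,0,0,0,0.5]]'
python3 - <<'E'
from meas import *
p,W=look("side"); hung(W,p)
a=cv2.resize(p[110:250,280:430],None,fx=4,fy=4,interpolation=cv2.INTER_CUBIC); cv2.imwrite("pics/f1.png",a)
for nm in("side","top"):
    if nm=="top": p,W=look("top")
    H=cv2.cvtColor(p,cv2.COLOR_BGR2HSV)
    m=((H[...,0]<8)|(H[...,0]>172))&(H[...,1]>130)&(abs(W[...,0]-.51)<.06)&(W[...,1]>.28)&(W[...,1]<.42)&(W[...,2]>.05)&(W[...,2]<.13)
    print(nm,m.sum(),W[m].mean(0).round(4),W[m].min(0).round(3),W[m].max(0).round(3))
    b=(abs(W[...,2]-.025)<.007)&(abs(W[...,0]-.53)<.07)&(abs(W[...,1]-.34)<.07)&(H[...,1]<110)
    print("block",b.sum(),cv2.minAreaRect(W[b][:,:2].astype(np.float32)))
print(np.round(dryer(p,W),4))
s=ctrl.get_state(); print(s["tcp_pos"],s["force"])
E
```

```text
time_s: 53.8
tcp_pos: [0.6371, 0.0888, 0.3373]
orientation: [0.002, 0.693, 0.721, 0.002]
force: [0.3, -0.7, 0.2]
gripper_width: 0.0642
gripper_force: 0.0
hung green 42 [0.66  0.224 0.268] 25 (array([0.622, 0.206, 0.11 ]), array([0.64 , 0.26 , 0.121]))
hung yellow 48 [0.662 0.155 0.267] 40 (array([0.623, 0.129, 0.109]), array([0.705, 0.227, 0.125]))
hung red 57 [0.663 0.081 0.279] 133 (array([0.625, 0.06 , 0.109]), array([0.708, 0.109, 0.126]))
side 23 [0.4717 0.3627 0.1016] [0.463 0.353 0.091] [0.481 0.377 0.11 ]
block 110 ((0.5352953672409058, 0.3745289742946625), (0.1271793693304062, 0.06202957034111023), 5.227686405181885)
top 34 [0.4703 0.3675 0.1009] [0.459 0.357 0.065] [0.486 0.379 0.113]
block 162 ((0.5060998797416687, 0.37430810928344727), (0.06897957623004913, 0.05032888799905777), 3.5912771224975586)
[6.207e-01 1.111e-01 5.090e-02 1.209e-01 6.335e+00 3.090e+02]
[0.63428033 0.08929438 0.34032903] [0.83657868 0.7345045  0.17317804]
```

View pics/f1.png

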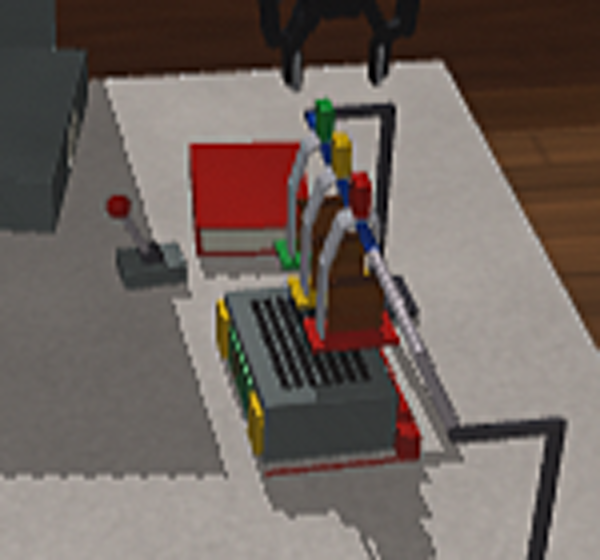

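All three carriers hang hooked on the blue half, tabs at (323,118), (342,155) and (361,193) in the crop, and the dryer is seated. The lever ball is at about (0.469,0.371,0.092). I'm going behind it with the fingers closed.

```bash
python3 -m pendant '[[-4,4,0,0,0,0,-1],[-8,7,0,0,0,0,-1],[-11,11,0,0,0,0,-1],[-14,15,0,0,0,0,-1],[-17,19,0,0,0,0,-1],[-19,23,0,0,0,0,-1],[-20.4,27,0,0,0,0,-1],[-20.4,28.2,0,0,0,0,-1],[-20.4,28.2,-4,0,0,0,-1],[-20.4,28.2,-8,0,0,0,-1]]'
python3 -m pendant '[[0,0,-4,0,0,0,-1],[0,0,-8,0,0,0,-1],[0,0,-12,0,0,0,-1],[0,0,-16,0,0,0,-1],[0,0,-20,0,0,0,-1],[0,0,-22,0,0,0,-1],[0,0,-22,0,0,0,-1],[0,0,-22,0,0,0,-1],[0,0,-22,0,0,0,-1],[0,0,-22,0,0,0,-1]]'
python3 - <<'E'
from meas import *
t,P=tip(); print(t,P[::6].tolist(),ctrl.get_state()["force"])
E
```

```text
time_s: 54.9
tcp_pos: [0.4313, 0.3721, 0.2539]
orientation: [0.001, 0.693, 0.721, 0.002]
force: [0.9, -0.4, -0.0]
gripper_width: -0.0001
gripper_force: 0.0
time_s: 55.9
tcp_pos: [0.4317, 0.372, 0.0355]
orientation: [0.0, 0.693, 0.721, 0.002]
force: [0.4, 0.3, 0.2]
gripper_width: 0.0001
gripper_force: 0.0
[0.43171637 0.37199572 0.03547027] [[0.432, 0.381, 0.007], [0.432, 0.36, 0.072], [0.425, 0.371, 0.076], [0.428, 0.36, 0.082], [0.438, 0.369, 0.086], [0.424, 0.359, 0.093], [0.421, 0.364, 0.095]] [ 0.07412518  0.30006884 -0.33689543]
```

```bash
python3 -m pendant '[[1,0,0.3,0,0,0,-1],[2,0,0.4,0,0,0,-1],[3,0.1,0.5,0,0,0,-1],[4,0.2,0.6,0,0,0,-1],[5,0.2,0.6,0,0,0,-1],[6,0.3,0.6,0,0,0,-1],[7,0.4,0.5,0,0,0,-1],[8,0.4,0.4,0,0,0,-1],[8.8,0.5,0.3,0,0,0,-1],[9.3,0.5,0.3,0,0,0,-1]]'
python3 -m pendant '[[0.1,0,0,0,0,0,-1],[0.2,0,0,0,0,0,-1],[0.2,0,0,0,0,0,-1],[-1,0,0,0,0,0,-1],[-3,0,0,0,0,0,-1],[-5,0,0,0,0,0,-1],[-8,0,2,0,0,0,-1],[-9,0,7,0,0,0,-1],[-9,0,12,0,0,0,-1],[-9,0,16,0,0,0,-1]]'
python3 - <<'E'
from meas import *
for nm in("side","top"):
    p,W=look(nm)
    H=cv2.cvtColor(p,cv2.COLOR_BGR2HSV)
    m=((H[...,0]<8)|(H[...,0]>172))&(H[...,1]>130)&(abs(W[...,0]-.51)<.07)&(W[...,1]>.28)&(W[...,1]<.42)&(W[...,2]>.05)&(W[...,2]<.13)
    print(nm,m.sum(),W[m].mean(0).round(4),W[m].min(0).round(3),W[m].max(0).round(3))
E
```

```text
time_s: 56.95
tcp_pos: [0.5194, 0.3753, 0.035]
orientation: [-0.003, 0.694, 0.72, -0.004]
force: [-19.2, 1.3, 12.0]
gripper_width: -0.0
gripper_force: 11.1
time_s: 57.95
tcp_pos: [0.433, 0.3758, 0.1983]
orientation: [0.0, 0.693, 0.721, 0.001]
force: [-0.2, 1.1, 0.0]
gripper_width: 0.0001
gripper_force: 0.0
side 23 [0.5459 0.373  0.1001] [0.537 0.361 0.091] [0.555 0.384 0.109]
top 32 [0.5438 0.3767 0.1004] [0.534 0.367 0.089] [0.553 0.389 0.11 ]
```

Run:
```python
from meas import *
p,W=look("side"); hung(W,p); P,V=look("top"); print(np.round(dryer(P,V),4))
cv2.imwrite("pics/end.png",np.vstack([cv2.resize(p[120:250,290:430],None,fx=2.2,fy=2.2),np.pad(cv2.resize(P[130:240,200:454],(308,133)),((0,150),(0,0),(0,0)))])[:560])
m=(abs(V[...,0]-.70)<.02)&(abs(V[...,2]-.03)<.008)&(V[...,1]>.02)&(V[...,1]<.26)
print(ctrl.get_state()["force"])
```

```text
hung green 43 [0.659 0.224 0.268] 24 (array([0.622, 0.201, 0.111]), array([0.641, 0.253, 0.12 ]))
hung yellow 48 [0.662 0.154 0.267] 39 (array([0.622, 0.136, 0.108]), array([0.705, 0.232, 0.121]))
hung red 54 [0.665 0.082 0.267] 132 (array([0.624, 0.058, 0.106]), array([0.71 , 0.117, 0.128]))
[6.2930e-01 1.3530e-01 1.2790e-01 1.9870e-01 2.4388e+00 1.0410e+03]
[ 0.19968464 -0.89583605 -0.73531908]
```

View pics/end.png

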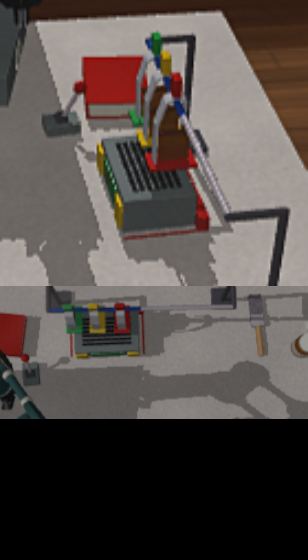

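The final view shows the dryer flush in the bay, three carriers hanging on the blue half and the lever thrown over (ball at (80,87)). The book, the brush and what shows of the jar look unmoved.

```bash
python3 -c "
from cell import job
print(job.hand_in())"
```

```text
the job is handed in; nothing more can be done
None
```

The job is handed in at about 58 s: the dryer is against the stop bar, the green, yellow and red carriers hang on the blue half of the rail, and the lever was pushed to its stop, though the cameras put its travel about 3 mm under nominal. The judge's result was not shown.

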